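# Sort the tested batteries by tag and lay the failed big one down

### The job

Finish the battery check: put every small pack flat into a pocket of the nest that matches its tag band, green into the pass nest with the green ends and red into the reject nest with the red ends, one to a pocket. Mark the failed big battery (red band) as out of use by tipping it, not lifting it, over the near edge of the rubber pad so that it lies flat on its wide side on the pad; leave the green-banded big battery standing where it is. Do not disturb the blue pliers.

Things in the scene. Friction and masses are not known exactly. Their poses are not given: they have to be found in the camera images.
- red1_centre (a point): the centre of a small 9 V battery pack with a red tag band round its middle: a black block with a tan end, 46 x 26 x 17 mm along its x, y, z, lying flat at the start with z up (46 g). One of several; None if this one is absent.
- red2_centre (a point): the centre of a small 9 V battery pack with a red tag band round its middle: a black block with a tan end, 46 x 26 x 17 mm along its x, y, z, lying flat at the start with z up (46 g). One of several; None if this one is absent.
- red3_centre (a point): the centre of a small 9 V battery pack with a red tag band round its middle: a black block with a tan end, 46 x 26 x 17 mm along its x, y, z, lying flat at the start with z up (46 g). One of several; None if this one is absent.
- green1_centre (a point): the centre of a small 9 V battery pack with a green tag band round its middle: a black block with a tan end, 46 x 26 x 17 mm along its x, y, z, lying flat at the start with z up (46 g). One of several; None if this one is absent.
- green2_centre (a point): the centre of a small 9 V battery pack with a green tag band round its middle: a black block with a tan end, 46 x 26 x 17 mm along its x, y, z, lying flat at the start with z up (46 g). One of several; None if this one is absent.
- green3_centre (a point): the centre of a small 9 V battery pack with a green tag band round its middle: a black block with a tan end, 46 x 26 x 17 mm along its x, y, z, lying flat at the start with z up (46 g). One of several; None if this one is absent.
- big_red_centre (a point): the centre of a big 6 V battery (grey case, black lid, red tag band round the case and tag on the lid): 70 x 48 x 94 mm along its x, y, z, z up when it stands, about 0.75 kg. It starts standing 10 to 30 mm in front of the pad's stop edge, one wide (70 mm) side towards the pad.
- big_red_edge1 (a point): the middle of the lower edge of that battery's wide side towards its own +y
- big_red_edge2 (a point): the middle of the lower edge of that battery's wide side towards its own -y
- big_green_centre (a point): the centre of a big 6 V battery (grey case, black lid, green tag band round the case and tag on the lid): 70 x 48 x 94 mm along its x, y, z, z up when it stands, about 0.75 kg. It starts standing 10 to 30 mm in front of the pad's stop edge, one wide (70 mm) side towards the pad.
- pass_nest: the pass nest: fixed grey rail with green end tabs (8 mm high), 190 x 46 mm along its x, y between the tabs, 222 mm with the tabs, origin at the centre of its underside on the worktop, z up. Three pockets in a row along its x, centred at x = -62, 0 and +62 mm, each 58 x 38 mm inside (long way along x); pocket floor 4 mm, wall tops 12 mm above the origin; walls 4 mm thick.
- reject_nest: the reject nest: fixed grey rail with red end tabs (8 mm high), 190 x 46 mm along its x, y between the tabs, 222 mm with the tabs, origin at the centre of its underside on the worktop, z up. Three pockets in a row along its x, centred at x = -62, 0 and +62 mm, each 58 x 38 mm inside (long way along x); pocket floor 4 mm, wall tops 12 mm above the origin; walls 4 mm thick.
- pad: the lay-down pad: fixed black ribbed rubber slab, 130 x 240 mm along its x, y, 10 mm thick, with aluminium side strips. Origin on the worktop at the middle of its near edge, the stop (upright face looking to its -x); the slab runs from x = 0 to +130, y = -120 to +120 mm. A battery tipped over the stop comes to lie flat on it, foot at the near edge; its foot may slide back 10 to 20 mm.
- pliers_blue: blue-handled pliers lying between the pad and the nests, 146 x 49 x 12 mm, a bystander
Mind the look-alikes: they are no part of the job. Leave any orange look-alike of the part that bears green3_centre alone.

How it is judged:
At the end, for the whole second after the job is handed in: Each small pack lies flat in a pocket of its colour's nest (centre under 15.5 mm up). The red-banded big battery rests on a wide side on the pad (0.15 rad), centre 3-100 mm beyond the stop. The green-banded one stands within 30 mm, the pliers lie within 40 mm, of their starts (x of red1_centre in the frame of reject_nest between -0.091 and 0.091 m and y of red1_centre in the frame of reject_nest between -0.019 and 0.019 m and z of red1_centre in the frame of reject_nest between 0.006 and 0.0155 m and x of red2_centre in the frame of reject_nest between -0.091 and 0.091 m and y of red2_centre in the frame of reject_nest between -0.019 and 0.019 m and z of red2_centre in the frame of reject_nest between 0.006 and 0.0155 m and x of red3_centre in the frame of reject_nest between -0.091 and 0.091 m and y of red3_centre in the frame of reject_nest between -0.019 and 0.019 m and z of red3_centre in the frame of reject_nest between 0.006 and 0.0155 m and x of green1_centre in the frame of pass_nest between -0.091 and 0.091 m and y of green1_centre in the frame of pass_nest between -0.019 and 0.019 m and z of green1_centre in the frame of pass_nest between 0.006 and 0.0155 m and x of green2_centre in the frame of pass_nest between -0.091 and 0.091 m and y of green2_centre in the frame of pass_nest between -0.019 and 0.019 m and z of green2_centre in the frame of pass_nest between 0.006 and 0.0155 m and x of green3_centre in the frame of pass_nest between -0.091 and 0.091 m and y of green3_centre in the frame of pass_nest between -0.019 and 0.019 m and z of green3_centre in the frame of pass_nest between 0.006 and 0.0155 m and angle between big_red_centre's own z axis and vertical between 1.4 and 1.74 rad and (angle between big_red_centre's own y axis and vertical below 0.15 rad or angle between big_red_centre's own y axis and vertical above 2.99 rad) and x of big_red_centre in the frame of pad between 0.003 and 0.1 m and y of big_red_centre in the frame of pad between -0.11 and 0.11 m and z of big_red_centre in the frame of pad between 0.025 and 0.042 m and linear speed of big_red below 0.02 m/s and angle between big_green_centre's own z axis and vertical below 0.1 rad and distance of big_green_centre from where it was at the start of the episode below 0.03 m and distance of pliers_blue from where it was at the start of the episode below 0.04 m); the robot touches nothing.
It fails at once if the red-banded big battery is lifted clear of the worktop instead of being tipped (both lower long edges more than 35 mm up) (height (world z) of each of big_red_edge1, big_red_edge2 above 0.035 m).
It fails at once if the green-banded big battery is knocked over or shifted by more than 40 mm (angle between big_green_centre's own z axis and vertical above 0.3 rad or distance of big_green_centre from where it was at the start of the episode above 0.04 m).
It fails at once if the blue pliers are shifted by more than 50 mm (distance of pliers_blue from where it was at the start of the episode above 0.05 m).
Of red1, red2, red3, green1, green2, green3 only 4 to 6 are there at a start; the rules pass over those that are not, and their reading is None.
At some moment in a run one of red1, red2, red3, green1, green2, green3 may be knocked a few centimetres aside while the robot is not near it.
Once in a run the grip may slacken for a moment while it holds something.
It also fails if it takes over 210 s, if anything falls off the work surface, if the arm or the gripper's body presses on something with over 40 N, if the wrist force passes 120 N, or if a joint passes its speed limit or range.

### The arm

A 7-joint arm with a two-finger parallel gripper is mounted at the origin on a cart in front of the work surface, level with it; the furniture and walls round the work are solid. World frame = base frame: x ahead of the robot, y to its left, z up, the work surface at z = 0. Lengths are in m, angles in rad, forces in N, time in s.
With the tool pointing down it reaches from about 0.4 to 0.9 m from the base axis. Payload 5.6 kg.
Tool frame: the origin (TCP) lies midway between the tips of the shut fingers; the grasp point (between the pads) lies 19 mm behind it; x points along the fingers, y is the direction in which the jaws open and shut, and the axes are right-handed (so a half turn about x gives the same grasp; the last joint's range is limited). The gripper opens to 92 mm and grips with 3 to 60 N. Pads are 20 mm wide; open, the fingers measure 128 mm over their backs; the gripper's body (75 mm by 189 mm) begins 69 mm behind the grasp point.
Start: joints at [-1.211, 0.468, -0.012, 1.603, 0.006, 1.071, -0.056], TCP at [0.255, 0.598, 0.193] pointing down, gripper open.
Joint ranges: [-2.53, 2.53], [-0.31, 2.02], [-1.57, 1.55], [0.28, 2.44], [-1.29, 4.43], [0.15, 1.84], [-2.92, 2.92]. Speed limits (rad/s): [2.57, 2.57, 3.14, 3.14, 3.14, 3.14, 3.14].

### API

Orientations are given as a rotation vector (axis times angle).
In Python, from plant import robot, get_image gives the robot as it stands.
- The arm moves only by the tool jog_arm, never from a script. Its argument "commands" is text: rows parted by semicolons, each of 7 numbers parted by spaces: the shift along the tool's x, y, z in m, then the turn, a rotation vector about the tool's x, y, z in degrees, then the closure, from -1 (fully open) to 1 (shut). A call has exactly 5 rows; each row shifts and turns the pose as measured when the row begins, along the tool's axes as they then stand; what a row does not reach is not made up. A row lasts 1/12 s, in which the tool goes at most 41.7 mm and 7.16 degrees, less where a joint would pass 70% of its speed; a pose out of reach is approached as far as the arm can. A call with a gripper value outside its range is refused whole. The fingers move at their own pace and stop on an object; the grip force is fixed at half the most. Time passes only in rows, so rows that do not move let the fingers close, or fill a call up. It gives the time, the measured TCP pose, the force and the opening at its end, in the units of the state.
- robot.get_obs(): the state, without advancing time (a new reading comes with each control period).
- get_image(name): name is "side" or "top"; returns a dict with "image" (384x512x3 uint8, red, green, blue), "fov_y" (degrees; the focal length in pixels is half the picture's height over the tangent of half this angle, whatever the lens; pixels are square), "cx", "cy" (the principal point, pixels), "pose" (4x4, takes a point from camera to world coordinates). Camera axes: x right, y down, z forward; pixel columns grow to the right and rows downward; lengths in m; the calibration is good to about 2 mm. A picture is of the moment at which its call begins. There is no depth.
- robot.job_done(): hands the job in, once; it reports no verdict.
The state is a dict: "clock": time; "joints": joint angles; "dq": joint speeds; "tau": joint torques, N m; "tcp_pos": TCP position; "tool_rot": TCP orientation; "ft_force": force on the tool from outside, world axes, zero at the start; "torque": the same for the moment, N m; "opening": finger opening in m.
Only numpy, scipy, OpenCV 4.12 (cv2) and the standard library are available. Lean on these libraries where they do the work, as an engineer would, in place of code of your own. Each camera call takes 0.05 s, during which the arm holds its last target.

## Working session

There is one attempt and no reset: what is moved stays moved. The work goes in short steps, Python scripts to look and compute and a tool call to move; the robot and the scene stay as the last step left them, time stands still between calls to the robot, and variables do not carry over. Pictures are saved under pics/ and viewed, and the job is handed in when it is done.

Besides the shell and the picture viewer there is one more tool, called by a JSON object that holds its "method" and its "body". jog_arm: Moves the arm, as the interface text tells. Its arguments: {"type":"object","properties":{"commands":{"type":"string"}},"required":["commands"]}

```bash
ls; mkdir -p pics; python3 - <<'E'
from plant import robot, get_image
import cv2
print(robot.get_obs())
for n in ("top","side"):
    d=get_image(n)
    print(n,d["fov_y"],d["cx"],d["cy"],d["pose"].tolist() if hasattr(d["pose"],'tolist') else d["pose"], [k for k in d])
    cv2.imwrite(f"pics/{n}0.png",cv2.resize(d["image"][:,:,::-1],(800,600),interpolation=cv2.INTER_CUBIC))
    cv2.imwrite(f"pics/raw_{n}0.png",d["image"][:,:,::-1])
E
```

```text
pics
{'clock': 0.0, 'joints': array([-1.21099123,  0.4683632 , -0.0116009 ,  1.6036327 ,  0.00601257,
        1.07139438, -0.05629097]), 'dq': array([-0.00087427,  0.00020687,  0.00051697, -0.00202762, -0.00112728,
        0.00046165, -0.00037155]), 'tau': array([ 6.92428202e-04, -5.20587552e+01, -1.29112854e-02, -2.43743885e+01,
       -5.67161757e-02,  1.73261465e-02,  1.67496441e-04]), 'tcp_pos': array([0.25462662, 0.5973693 , 0.1916457 ]), 'tool_rot': array([ 0.31464219,  1.54781644, -0.31740601]), 'ft_force': array([-0.43532388,  0.00911111, -0.44308908]), 'torque': array([-0.04108456, -0.0030511 ,  0.0035121 ]), 'opening': 0.09184998526505019}
top 46.09513012357378 257.72677140834077 190.54556285868955 [[0.008132000415117087, -0.9833091193755027, 0.18176095929055283, 0.2700548861068094], [-0.9998667774618805, -0.005423161735752124, 0.01539534490624808, -0.032048222181502245], [-0.014152663962766768, -0.1818619395853936, -0.9832222215923497, 1.4819483435732272], [0.0, 0.0, 0.0, 1.0]] ['image', 'fov_y', 'cx', 'cy', 'pose']
side 56.213414076605375 255.33837560066667 195.1946950462819 [[0.9681654198174137, -0.1503246321888811, 0.20014550913535112, 0.2796450557741929], [-0.24982773752192938, -0.6299838439392297, 0.7353274494673964, -0.8057775115545389], [0.015550608812688316, -0.7619205085393292, -0.6474838354991765, 0.7378433521733864], [0.0, 0.0, 0.0, 1.0]] ['image', 'fov_y', 'cx', 'cy', 'pose']
```

View pics/top0.png

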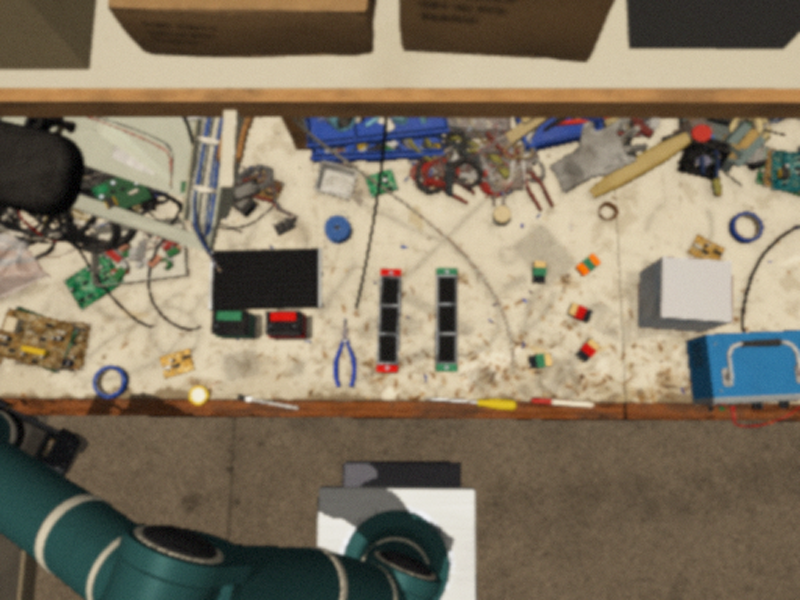

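View pics/side0.png

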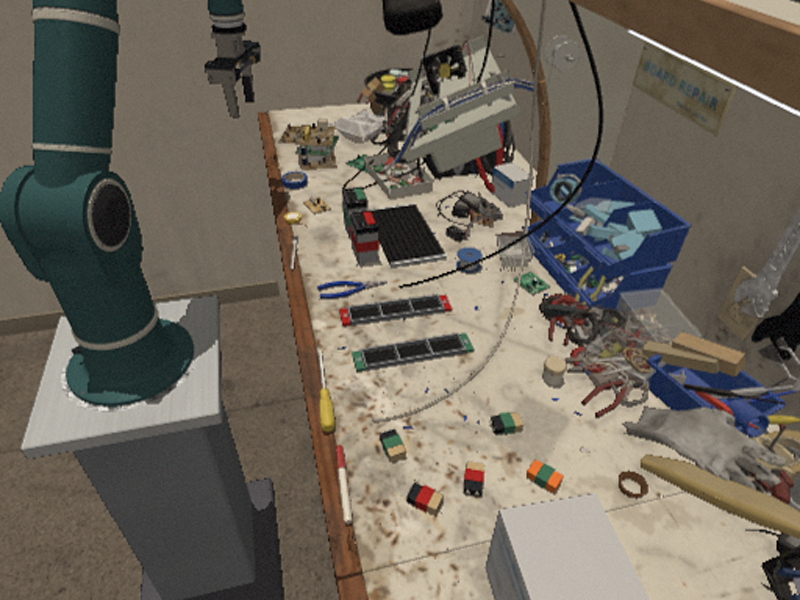

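```bash
cat > h.py <<'E'
import numpy as np, cv2
from plant import robot, get_image
from scipy.spatial.transform import Rotation as R
def cam(n,save=None):
    d=get_image(n)
    if save: cv2.imwrite(f"pics/{save}_raw.png",d["image"][:,:,::-1])
    return d
def ray(d,u,v):
    f=d["image"].shape[0]/2/np.tan(np.radians(d["fov_y"])/2)
    P=np.array(d["pose"]); r=P[:3,:3]@np.array([(u-d["cx"])/f,(v-d["cy"])/f,1.]); return P[:3,3],r
def onz(d,u,v,z):
    o,r=ray(d,u,v); return o+r*(z-o[2])/r[2]
def proj(d,p):
    f=d["image"].shape[0]/2/np.tan(np.radians(d["fov_y"])/2)
    P=np.array(d["pose"]); q=P[:3,:3].T@(np.array(p)-P[:3,3]); return d["cx"]+f*q[0]/q[2], d["cy"]+f*q[1]/q[2]
def tri(rays):
    A=np.zeros((3,3));b=np.zeros(3)
    for o,r in rays:
        r=r/np.linalg.norm(r);M=np.eye(3)-np.outer(r,r);A+=M;b+=M@o
    return np.linalg.solve(A,b)
def crop(d,x0,y0,x1,y1,s,name):
    im=d["image"][y0:y1,x0:x1,::-1]; cv2.imwrite(f"pics/{name}.png",cv2.resize(im,None,fx=s,fy=s,interpolation=cv2.INTER_CUBIC))
def masks(d):
    h=cv2.cvtColor(cv2.GaussianBlur(d["image"],(3,3),0),cv2.COLOR_RGB2HSV); H,S,V=[h[...,i].astype(int) for i in range(3)]
    return dict(red=((H<6)|(H>172))&(S>150)&(V>80), green=(H>55)&(H<90)&(S>100)&(V>40), orange=(H>7)&(H<20)&(S>190)&(V>150), tan=(H>12)&(H<28)&(S>70)&(S<200)&(V>120), black=(V<45), blue=(H>100)&(H<130)&(S>120)&(V>50))
def blobs(m,a=8,box=None):
    n,l,s,c=cv2.connectedComponentsWithStats(m.astype(np.uint8),connectivity=8)
    out=[]
    for i in range(1,n):
        if s[i,4]>=a:
            if box and not(box[0]<=c[i,0]<=box[2] and box[1]<=c[i,1]<=box[3]): continue
            out.append((c[i],s[i,4],s[i,:4].tolist(),(l==i)))
    return out
E
python3 - <<'E'
from h import *
t=cam("top");s=cam("side")
crop(t,120,140,400,255,2.8,"tc1"); crop(t,320,150,400,250,7,"tc2")
crop(s,210,110,330,240,5,"sc1");crop(s,220,245,380,345,5,"sc2")
for n,d in (("t",t),("s",s)):
    m=masks(d)
    for k in ("red","green","orange"):
        for c,a,bb,_ in blobs(m[k],8,(120,140,400,270) if n=="t" else (200,110,400,345)):
            print(n,k,c.round(1),a,bb, onz(d,*c,0.0).round(3))
E
```

```text
t red [245.9 173.8] 17 [244, 172, 5, 4] [0.601 0.031 0.   ]
t red [253.7 174.3] 15 [252, 173, 5, 4] [0.6   0.005 0.   ]
t red [371.8 200.1] 45 [368, 196, 8, 9] [ 0.514 -0.387  0.   ]
t red [180.7 202.3] 117 [172, 199, 18, 8] [0.503 0.248 0.   ]
t red [375.5 224. ] 42 [372, 220, 8, 8] [ 0.435 -0.397  0.   ]
t red [247.4 235.6] 46 [241, 234, 14, 4] [0.393 0.024 0.   ]
t red [345.9 256.4] 36 [341, 255, 11, 4] [ 0.328 -0.297  0.   ]
t green [344.7 174.2] 20 [342, 173, 6, 4] [ 0.601 -0.3    0.   ]
t green [146.1 201.5] 98 [138, 198, 17, 7] [0.505 0.363 0.   ]
t green [344.6 230.6] 20 [343, 228, 4, 6] [ 0.412 -0.295  0.   ]
t orange [379.9 166.2] 15 [378, 164, 5, 5] [ 0.629 -0.419  0.   ]
t orange [372.4 171.5] 27 [370, 169, 6, 6] [ 0.611 -0.393  0.   ]
s red [309.2 111.1] 49 [305, 101, 11, 21] [0.881 0.53  0.   ]
s red [235.6 138.9] 48 [232, 135, 8, 9] [0.518 0.377 0.   ]
s red [234.8 157.4] 65 [228, 155, 14, 6] [0.488 0.253 0.   ]
s red [283.3 190.1] 9 [282, 189, 4, 3] [0.602 0.036 0.   ]
s red [362.1 191.2] 16 [359, 190, 6, 4] [ 0.849 -0.029  0.   ]
s red [285.9 196.1] 16 [284, 194, 5, 5] [0.601 0.005 0.   ]
s red [220.2 202.7] 40 [218, 197, 6, 11] [0.393 0.023 0.   ]
s red [369.6 205.6] 8 [368, 205, 5, 2] [ 0.839 -0.098  0.   ]
s red [368.5 224.6] 12 [366, 222, 6, 6] [ 0.795 -0.172  0.   ]
s red [216.8 291.6] 46 [215, 286, 5, 12] [ 0.328 -0.293 -0.   ]
s red [302.9 303.9] 76 [298, 300, 11, 9] [ 0.518 -0.375  0.   ]
s red [270.9 318. ] 111 [266, 311, 12, 16] [ 0.435 -0.391  0.   ]
s green [344.8 304.8] 8 [344, 302, 3, 7] [ 0.613 -0.4   -0.   ]
s orange [341.8 299.3] 33 [338, 296, 8, 8] [ 0.612 -0.385  0.   ]
s orange [354.6 307.3] 41 [351, 303, 8, 9] [ 0.632 -0.412  0.   ]
```

View pics/tc1.png

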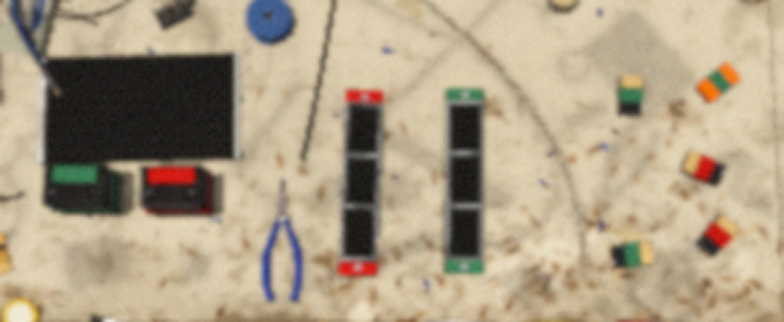

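View pics/tc2.png

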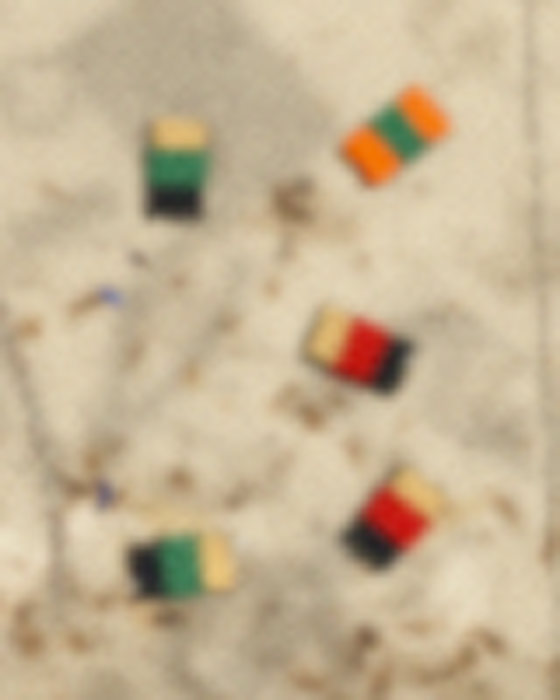

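View pics/sc1.png

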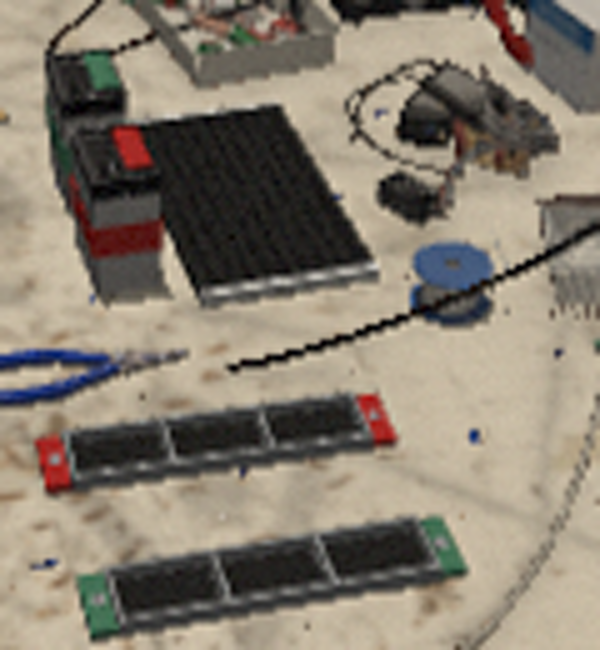

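View pics/sc2.png

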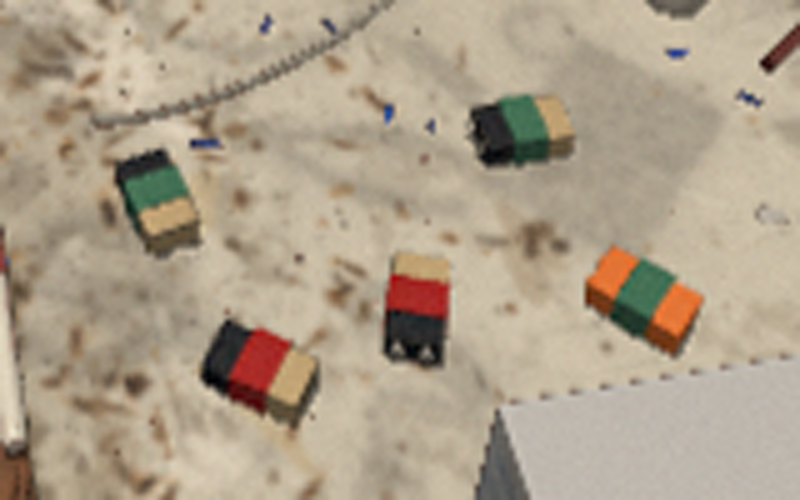

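```bash
cat > meas.py <<'E'
from h import *
import sys
def bands(d):
    h=cv2.cvtColor(d["image"],cv2.COLOR_RGB2HSV); H,S,V=[h[...,i].astype(int) for i in range(3)]
    red=((H<7)|(H>170))&(S>140)&(V>60); gr=(H>60)&(H<95)&(S>70)&(V>30)
    tan=(H>10)&(H<28)&(S>75)&(V>150); blk=(V<70)&(S<90)
    return red,gr,tan,blk
if __name__=="__main__":
    t=cam("top");s=cam("side")
    for n,d,box,z in (("t",t,(240,150,400,255),.017),("s",s,(200,180,400,345),.017)):
        red,gr,tan,blk=bands(d)
        for k,m in (("red",red),("green",gr)):
            for c,a,bb,l in blobs(m,8,box):
                print(n,k,c.round(1),a,bb,"z8",onz(d,*c,.008).round(4)[:2],"z17",onz(d,*c,z).round(4)[:2])
    g=onz(s,256,184,0);print("cable end side",g, "top",onz(t,228.5,195,0))
    print("cable tri", tri([ray(s,256,184),ray(t,228.5,195)]))
    o=robot.get_obs(); print(R.from_rotvec(o["tool_rot"]).as_matrix().round(3))
E
python3 meas.py
```

```text
t red [246.  173.6] 21 [244, 172, 5, 5] z8 [0.5999 0.0306] z17 [0.5979 0.0302]
t red [253.7 174. ] 23 [251, 172, 6, 5] z8 [0.5986 0.0051] z17 [0.5966 0.0049]
t red [371.6 200.2] 48 [368, 196, 8, 9] z8 [ 0.5123 -0.3848] z17 [ 0.5108 -0.3827]
t red [375.7 223.8] 47 [372, 220, 9, 8] z8 [ 0.4341 -0.3952] z17 [ 0.4331 -0.3929]
t red [247.3 235.7] 54 [241, 233, 14, 6] z8 [0.3925 0.0237] z17 [0.3917 0.0234]
t green [376.5 168.5] 14 [374, 166, 6, 6] z8 [ 0.6196 -0.405 ] z17 [ 0.6175 -0.4027]
t green [281.8 173.1] 12 [280, 172, 5, 3] z8 [ 0.6023 -0.0891] z17 [ 0.6003 -0.0887]
t green [289.5 173.2] 10 [288, 172, 4, 3] z8 [ 0.6021 -0.1147] z17 [ 0.6    -0.1142]
t green [344.8 174.1] 34 [342, 172, 7, 6] z8 [ 0.6    -0.2989] z17 [ 0.5979 -0.2973]
t green [344.7 230.8] 34 [342, 227, 6, 8] z8 [ 0.4108 -0.2936] z17 [ 0.4099 -0.292 ]
t green [281.6 234.6] 17 [280, 233, 5, 4] z8 [ 0.3969 -0.0882] z17 [ 0.3962 -0.0878]
t green [289.1 234.7] 17 [287, 233, 5, 4] z8 [ 0.3967 -0.1125] z17 [ 0.3959 -0.112 ]
s red [285.  193.5] 34 [282, 189, 7, 10] z8 [0.5986 0.0093] z17 [ 0.5947 -0.0007]
s red [362.4 191.6]
[... 922 characters left out ...]
[294, 214, 6, 4] z8 [ 0.6005 -0.0935] z17 [ 0.5965 -0.1023]
s green [299.6 221.8] 20 [297, 219, 6, 6] z8 [ 0.6002 -0.1215] z17 [ 0.5962 -0.1299]
s green [229.1 230.7] 58 [226, 225, 8, 12] z8 [ 0.3951 -0.1088] z17 [ 0.3937 -0.1174]
s green [324.3 270.3] 83 [320, 264, 9, 14] z8 [ 0.6015 -0.3011] z17 [ 0.5975 -0.3074]
s green [249.8 282.1] 75 [244, 278, 13, 10] z8 [ 0.4104 -0.291 ] z17 [ 0.4087 -0.2973]
s green [347.6 303.8] 94 [342, 297, 13, 15] z8 [ 0.6165 -0.404 ] z17 [ 0.6124 -0.4089]
cable end side [0.52405417 0.08674675 0.        ] top [0.52835796 0.08856929 0.        ]
cable tri [ 0.52666857  0.0889539  -0.00173174]
[[-0.     0.392  0.92 ]
 [-0.001  0.92  -0.392]
 [-1.    -0.001  0.   ]]
```

```bash
python3 - <<'E'
from h import *
t=cam("top");s=cam("side")
S=lambda x,y:(210+x/5,110+y/5)
for nm,p,z in (("foot near",(102,303),0),("foot far",(165,297),0),("pad corner ground",(203,303),0),("pad corner top",(200,292),.01),("pad far right top",(378,264),.01),("lid nl",(82,198),.094),("lid nr",(162,186),.094),("lid fl",(73,132),.094),("lid fr", (146,123),.094),("green lid nr",(125,110),.094),("green lid nl",(70,118),.094)):
    print("side",nm,onz(s,*S(*p),z).round(4))
T=lambda x,y:(120+x/2.8,140+y/2.8)
for nm,p,z in (("pad nr",(237,160),.01),("pad nl",(43,160),.01),("pad fl",(46,58),.01),("pad fr",(235,54),.01),("tag bl",(147,185),.094),("tag br",(197,184),.094),("tag tl",(147,168),.094),("tag tr",(196,167),.094),("gtag bl",(51,184),.094),("gtag br",(98,184),.094),("pliers tip",(283,180),0.005),("plier end",(268,300),.005),("plier end",(298,298),.005)):
    print("top",nm,onz(t,*T(*p),z).round(4))
crop(t,130,185,210,225,10,"big")
E
```

```text
side foot near [0.4569 0.1787 0.    ]
side foot far [0.5006 0.1755 0.    ]
side pad corner ground [0.5245 0.1627 0.    ]
side pad corner top [0.5223 0.1623 0.01  ]
side pad far right top [0.6517 0.166  0.01  ]
side lid nl [0.4444 0.1684 0.094 ]
side lid nr [0.4981 0.1705 0.094 ]
side lid fl [0.454  0.2502 0.094 ]
side lid fr [0.5051 0.2505 0.094 ]
side green lid nr [0.4947 0.2708 0.094 ]
side green lid nl [0.4554 0.2688 0.094 ]
top pad nr [0.519  0.1668 0.01  ]
top pad nl [0.5176 0.3973 0.01  ]
top pad fl [0.6422 0.4008 0.01  ]
top pad fr [0.6482 0.173  0.01  ]
top tag bl [0.476  0.2549 0.094 ]
top tag br [0.4774 0.1992 0.094 ]
top tag tl [0.4951 0.2557 0.094 ]
top tag tr [0.4966 0.201  0.094 ]
top gtag bl [0.4764 0.3623 0.094 ]
top gtag br [0.4768 0.3097 0.094 ]
top pliers tip [0.4961 0.1122 0.005 ]
top plier end [0.3548 0.1264 0.005 ]
top plier end [0.3574 0.0915 0.005 ]
```

View pics/big.png

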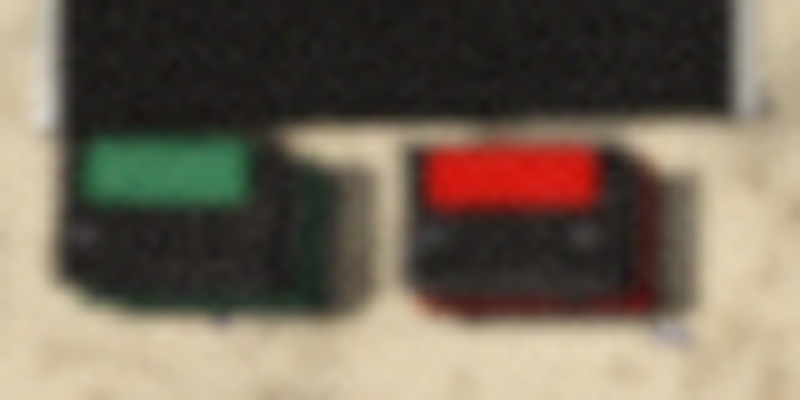

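```bash
cat > plan.py <<'E'
# usage: python3 plan.py x y z yaw_deg n grip   -> per-row moves from the present pose
import sys
from h import *
x,y,z,yaw=map(float,sys.argv[1:5]); n=int(sys.argv[5]); g=sys.argv[6]
o=robot.get_obs(); p=o["tcp_pos"]; R0=R.from_rotvec(o["tool_rot"]).as_matrix()
a=np.radians(yaw); yv=np.array([np.cos(a),np.sin(a),0]); xv=np.array([0,0,-1.]); zv=np.cross(xv,yv)
R1=np.stack([xv,yv,zv],1)
rv=R.from_matrix(R0.T@R1).as_rotvec(); d=np.array([x,y,z])-p
print("now",p.round(4),"yaw",np.degrees(np.arctan2(R0[1,1],R0[0,1])).round(1),"open",round(o["opening"],4),"t",round(o["clock"],2),"f",o["ft_force"].round(1),"j",o["joints"].round(2))
Rc=R0.copy(); rows=[]
for i in range(n):
    s=Rc.T@d/n; r=np.degrees(rv)/n
    rows.append(" ".join(f"{v:.4f}" for v in s)+" "+" ".join(f"{v:.1f}" for v in r)+" "+g)
    Rc=Rc@R.from_rotvec(rv/n).as_matrix()
print("rot",np.degrees(rv).round(1),"dist",np.linalg.norm(d).round(4))
for i in range(0,n,5): print("; ".join(rows[i:i+5]))
E
python3 plan.py 0.41 0.22 0.19 90 15 1
```

```text
now [0.2548 0.5979 0.1925] yaw 66.9 open 0.0918 t 0.4 f [-0.3 -0.1  1.1] j [-1.21  0.47 -0.01  1.6   0.01  1.07 -0.06]
rot [-23.1  -0.    0. ] dist 0.4085
0.0002 -0.0191 0.0194 -1.5 -0.0 0.0 1; 0.0002 -0.0196 0.0189 -1.5 -0.0 0.0 1; 0.0002 -0.0201 0.0183 -1.5 -0.0 0.0 1; 0.0002 -0.0206 0.0178 -1.5 -0.0 0.0 1; 0.0002 -0.0211 0.0172 -1.5 -0.0 0.0 1
0.0002 -0.0215 0.0167 -1.5 -0.0 0.0 1; 0.0002 -0.0220 0.0161 -1.5 -0.0 0.0 1; 0.0002 -0.0224 0.0155 -1.5 -0.0 0.0 1; 0.0002 -0.0228 0.0149 -1.5 -0.0 0.0 1; 0.0002 -0.0232 0.0143 -1.5 -0.0 0.0 1
0.0002 -0.0236 0.0136 -1.5 -0.0 0.0 1; 0.0002 -0.0239 0.0130 -1.5 -0.0 0.0 1; 0.0002 -0.0243 0.0123 -1.5 -0.0 0.0 1; 0.0002 -0.0246 0.0117 -1.5 -0.0 0.0 1; 0.0002 -0.0249 0.0110 -1.5 -0.0 0.0 1
```

{"method": "jog_arm", "body": {"commands": "0 -0.019 0.019 -1.5 0 0 1; 0 -0.02 0.019 -1.5 0 0 1; 0 -0.02 0.018 -1.5 0 0 1; 0 -0.021 0.018 -1.5 0 0 1; 0 -0.021 0.017 -1.5 0 0 1"}}

```text
clock: 0.82
tcp_pos: [0.3024, 0.4735, 0.191]
tool_rot: [0.202, 1.564, -0.198]
ft_force: [0.4, -1.0, -0.2]
opening: 0.0603
```

{"method": "jog_arm", "body": {"commands": "0 -0.022 0.017 -1.5 0 0 1; 0 -0.022 0.016 -1.5 0 0 1; 0 -0.022 0.016 -1.5 0 0 1; 0 -0.023 0.015 -1.5 0 0 1; 0 -0.023 0.014 -1.5 0 0 1"}}

```text
clock: 1.23
tcp_pos: [0.3585, 0.3419, 0.1912]
tool_rot: [0.095, 1.57, -0.088]
ft_force: [1.1, -1.2, -0.0]
opening: 0.0275
```

{"method": "jog_arm", "body": {"commands": "0 -0.024 0.014 -1.6 0 0 1; 0 -0.024 0.013 -1.6 0 0 1; 0 -0.024 0.012 -1.6 0 0 1; 0 -0.025 0.012 -1.6 0 0 1; 0 -0.025 0.01 -1.6 0 0 1"}}

```text
clock: 1.65
tcp_pos: [0.4147, 0.2101, 0.1919]
tool_rot: [-0.019, 1.569, 0.03]
ft_force: [0.7, -0.5, 1.6]
opening: 0.0002
```

```bash
python3 plan.py 0.41 0.218 0.035 90 5 1
```

```text
now [0.4147 0.2101 0.1919] yaw 91.8 open 0.0002 t 1.65 f [ 0.7 -0.5  1.6] j [-0.63  0.15  0.1   2.05 -0.02  0.94  1.09]
rot [ 1.8  0.1 -0.4] dist 0.1572
0.0314 0.0014 -0.0009 0.4 0.0 -0.1 1; 0.0314 0.0014 -0.0009 0.4 0.0 -0.1 1; 0.0314 0.0015 -0.0009 0.4 0.0 -0.1 1; 0.0314 0.0015 -0.0009 0.4 0.0 -0.1 1; 0.0314 0.0015 -0.0009 0.4 0.0 -0.1 1
```

{"method": "jog_arm", "body": {"commands": "0.031 0.0015 -0.001 0.4 0 0 1; 0.031 0.0015 -0.001 0.4 0 0 1; 0.031 0.0015 -0.001 0.4 0 0 1; 0.031 0.0015 -0.001 0.4 0 0 1; 0.03 0.0015 -0.001 0.2 0 0 1"}}

```text
clock: 2.07
tcp_pos: [0.4224, 0.2149, 0.042]
tool_rot: [0.026, 1.548, 0.001]
ft_force: [-0.6, 0.4, -0.3]
opening: 0.0003
```

```bash
python3 plan.py 0.44 0.218 0.035 90 5 1; python3 - <<'E'
from h import *
s=cam("side");t=cam("top")
crop(s,200,90,330,190,6,"s1");crop(t,120,140,240,260,5,"t1")
print(proj(s,robot.get_obs()["tcp_pos"]),proj(t,robot.get_obs()["tcp_pos"]))
E
```

```text
now [0.4224 0.2149 0.042 ] yaw 89.1 open 0.0003 t 2.07 f [-0.6  0.4 -0.3] j [-0.61  0.39  0.09  2.16 -0.07  0.56  1.08]
rot [-0.9  1.3 -1. ] dist 0.0192
0.0015 0.0007 0.0035 -0.2 0.3 -0.2 1; 0.0015 0.0007 0.0035 -0.2 0.3 -0.2 1; 0.0015 0.0006 0.0035 -0.2 0.3 -0.2 1; 0.0014 0.0006 0.0035 -0.2 0.3 -0.2 1; 0.0014 0.0006 0.0035 -0.2 0.3 -0.2 1
(np.float64(217.08534572701006), np.float64(157.0253671682455)) (np.float64(188.11658748150575), np.float64(226.32581101650652))
```

View pics/s1.png

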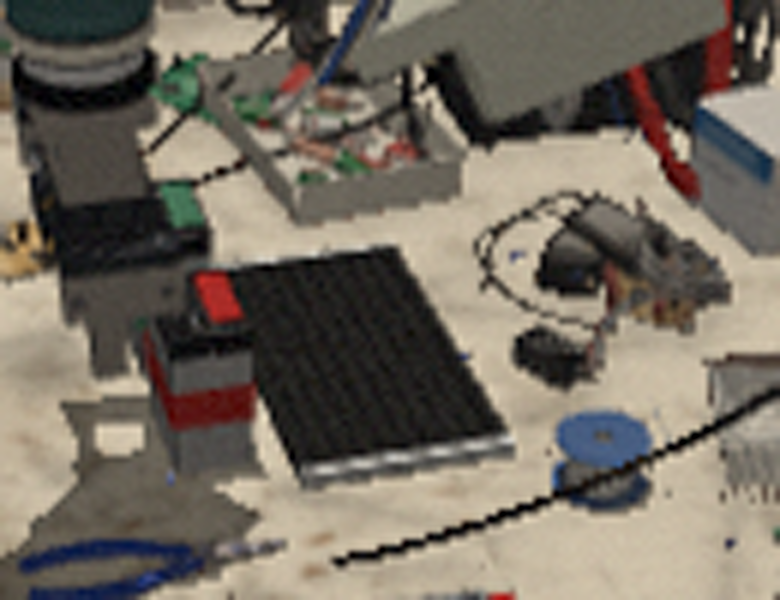

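View pics/t1.png

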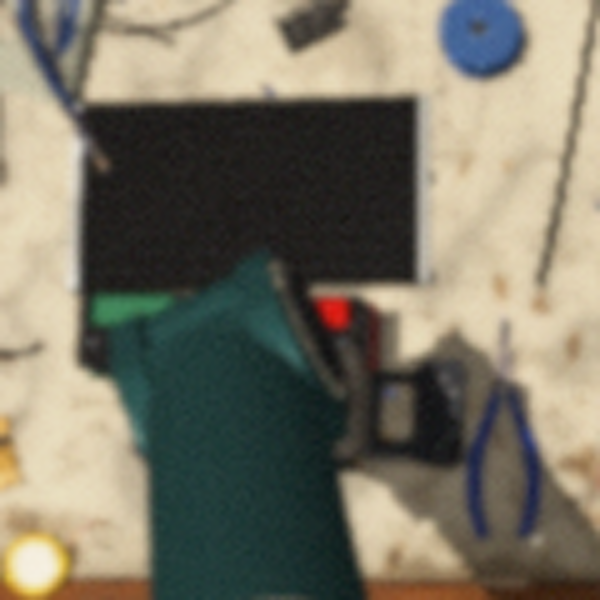

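```bash
python3 - <<'E'
from h import *
s=cam("side")
crop(s,200,120,250,180,10,"s2")
o=robot.get_obs();print(o["tcp_pos"],proj(s,o["tcp_pos"]))
E
```

```text
[0.42035671 0.21401005 0.04151275] (np.float64(217.49540249584666), np.float64(156.27344400959032))
```

View pics/s2.png

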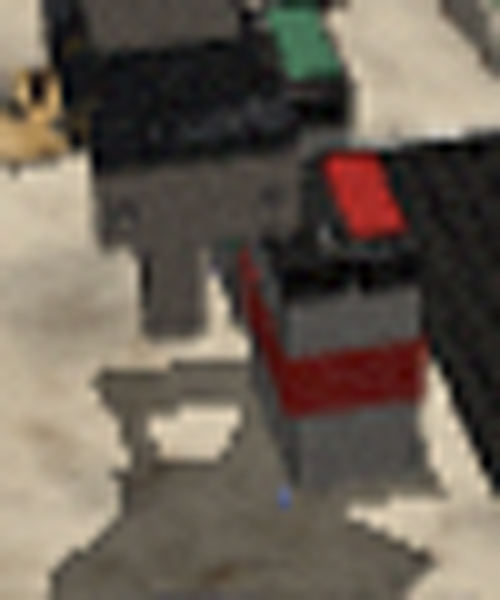

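{"method": "jog_arm", "body": {"commands": "0.0015 0.001 0.006 -0.2 0.3 0 1; 0.0015 0.001 0.006 0 0.3 0 1; 0.0015 0.001 0.006 0 0.3 0 1; 0 0 0.005 0 0 0 1; 0 0 0.005 0 0 0 1"}}

```text
clock: 2.63
tcp_pos: [0.4529, 0.2195, 0.0444]
tool_rot: [0.022, 1.566, 0.008]
ft_force: [-3.7, -0.2, 4.7]
opening: 0.0004
```

{"method": "jog_arm", "body": {"commands": "0 0 0.004 0 0 0 1; 0 0 0.003 0 0 0 1; 0 0 0.003 0 0 0 1; 0 0 0.003 0 0 0 1; 0 0 0.003 0 0 0 1"}}

```text
clock: 3.05
tcp_pos: [0.4743, 0.2202, 0.0471]
tool_rot: [0.025, 1.559, 0.01]
ft_force: [-0.4, 0.7, 0.1]
opening: 0.0
```

```bash
python3 plan.py 0.46 0.218 0.035 90 5 1; python3 - <<'E'
from h import *
s=cam("side")
crop(s,200,120,270,180,10,"s3")
E
```

```text
now [0.4743 0.2202 0.0471] yaw 89.5 open 0.0 t 3.05 f [-0.4  0.7  0.1] j [-0.56  0.45  0.08  2.04 -0.09  0.63  1.15]
rot [-0.5  0.7 -1.3] dist 0.0189
0.0024 -0.0005 -0.0029 -0.1 0.1 -0.3 1; 0.0024 -0.0005 -0.0029 -0.1 0.1 -0.3 1; 0.0024 -0.0005 -0.0029 -0.1 0.1 -0.3 1; 0.0024 -0.0005 -0.0029 -0.1 0.1 -0.3 1; 0.0024 -0.0005 -0.0029 -0.1 0.1 -0.3 1
```

View pics/s3.png

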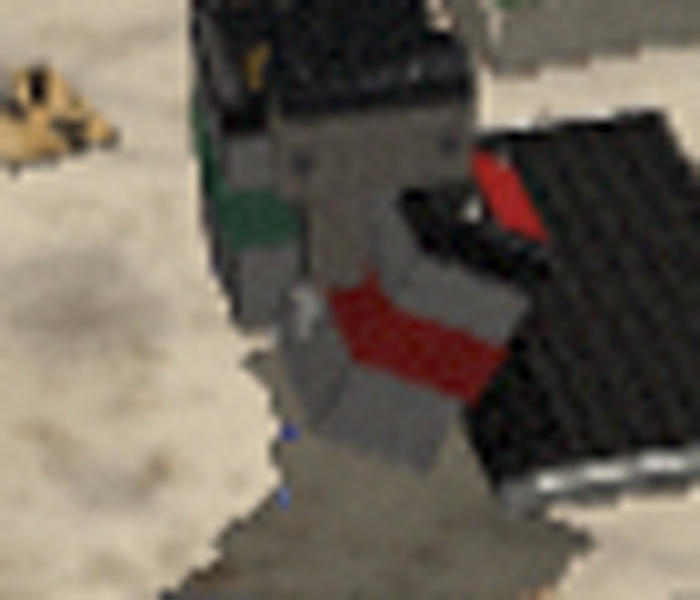

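{"method": "jog_arm", "body": {"commands": "0 0 0.005 0 0 0 1; 0 0 0.005 0 0 0 1; 0 0 0.003 0 0 0 1; 0 0 0 0 0 0 1; 0 0 0 0 0 0 1"}}

```text
clock: 3.52
tcp_pos: [0.4905, 0.2196, 0.0468]
tool_rot: [0.025, 1.557, 0.009]
ft_force: [0.2, 0.4, 0.3]
opening: 0.0005
```

```bash
python3 plan.py 0.46 0.218 0.035 90 5 1; python3 - <<'E'
from h import *
s=cam("side")
crop(s,200,120,270,180,10,"s4")
E
```

```text
now [0.4905 0.2196 0.0468] yaw 89.4 open 0.0005 t 3.52 f [0.2 0.4 0.3] j [-0.55  0.47  0.09  2.01 -0.09  0.64  1.16]
rot [-0.6  0.8 -1.2] dist 0.0328
0.0023 -0.0004 -0.0061 -0.1 0.2 -0.2 1; 0.0023 -0.0004 -0.0061 -0.1 0.2 -0.2 1; 0.0023 -0.0004 -0.0061 -0.1 0.2 -0.2 1; 0.0023 -0.0004 -0.0061 -0.1 0.2 -0.2 1; 0.0023 -0.0003 -0.0061 -0.1 0.2 -0.2 1
```

View pics/s4.png

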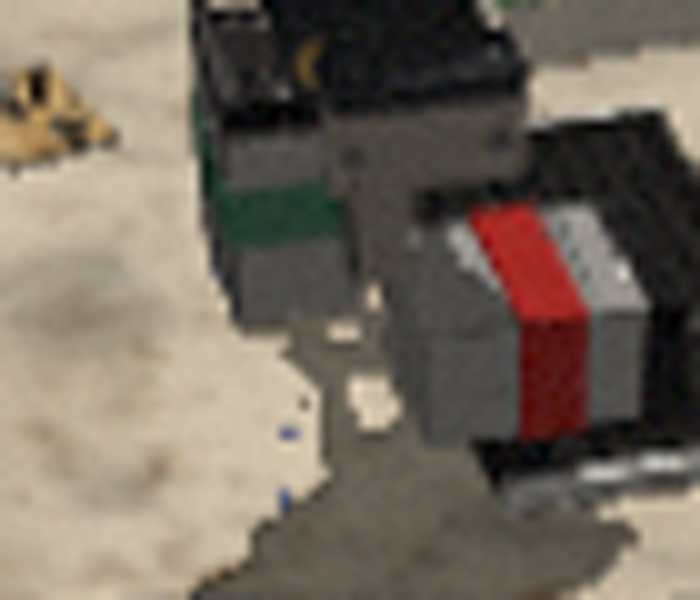

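{"method": "jog_arm", "body": {"commands": "0 0 -0.015 0 0 0 1; -0.01 0 -0.015 0 0 0 1; -0.03 0 -0.01 0 0 0 1; -0.035 0 0 0 0 0 1; -0.035 0 0 0 0 0 0.3"}}

```text
clock: 3.98
tcp_pos: [0.4411, 0.2145, 0.1515]
tool_rot: [0.017, 1.573, 0.001]
ft_force: [0.9, 0.0, 0.0]
opening: 0.0051
```

```bash
python3 plan.py 0.41 -0.293 0.14 6 20 0
```

```text
now [0.4411 0.2145 0.1515] yaw 89.4 open 0.0051 t 3.98 f [0.9 0.  0. ] j [-0.6   0.25  0.1   2.03 -0.05  0.86  1.09]
rot [83.4 -0.6 -0.5] dist 0.5086
0.0003 -0.0254 -0.0013 4.2 -0.0 -0.0 0; 0.0003 -0.0254 0.0006 4.2 -0.0 -0.0 0; 0.0003 -0.0253 0.0024 4.2 -0.0 -0.0 0; 0.0003 -0.0251 0.0042 4.2 -0.0 -0.0 0; 0.0003 -0.0247 0.0061 4.2 -0.0 -0.0 0
0.0003 -0.0242 0.0078 4.2 -0.0 -0.0 0; 0.0003 -0.0236 0.0096 4.2 -0.0 -0.0 0; 0.0004 -0.0228 0.0113 4.2 -0.0 -0.0 0; 0.0004 -0.0219 0.0129 4.2 -0.0 -0.0 0; 0.0004 -0.0209 0.0144 4.2 -0.0 -0.0 0
0.0004 -0.0198 0.0159 4.2 -0.0 -0.0 0; 0.0004 -0.0186 0.0173 4.2 -0.0 -0.0 0; 0.0004 -0.0173 0.0186 4.2 -0.0 -0.0 0; 0.0005 -0.0159 0.0198 4.2 -0.0 -0.0 0; 0.0005 -0.0144 0.0209 4.2 -0.0 -0.0 0
0.0005 -0.0128 0.0219 4.2 -0.0 -0.0 0; 0.0005 -0.0112 0.0228 4.2 -0.0 -0.0 0; 0.0005 -0.0095 0.0236 4.2 -0.0 -0.0 0; 0.0005 -0.0078 0.0242 4.2 -0.0 -0.0 0; 0.0006 -0.0060 0.0247 4.2 -0.0 -0.0 0
```

{"method": "jog_arm", "body": {"commands": "0 -0.025 -0.001 4.2 0 0 -0.2; 0 -0.025 0.001 4.2 0 0 -0.2; 0 -0.025 0.002 4.2 0 0 -0.2; 0 -0.025 0.004 4.2 0 0 -0.2; 0 -0.025 0.006 4.2 0 0 -0.2"}}

```text
clock: 4.4
tcp_pos: [0.4351, 0.09, 0.1562]
tool_rot: [0.321, 1.543, -0.284]
ft_force: [0.3, -0.8, -1.3]
opening: 0.0383
```

{"method": "jog_arm", "body": {"commands": "0 -0.024 0.008 4.2 0 0 -0.2; 0 -0.024 0.01 4.2 0 0 -0.2; 0 -0.023 0.011 4.2 0 0 -0.2; 0 -0.022 0.013 4.2 0 0 -0.2; 0 -0.021 0.014 4.2 0 0 -0.2"}}

```text
clock: 4.82
tcp_pos: [0.4174, -0.0481, 0.15]
tool_rot: [0.631, 1.486, -0.596]
ft_force: [0.6, 0.4, 0.3]
opening: 0.0554
```

{"method": "jog_arm", "body": {"commands": "0 -0.02 0.016 4.2 0 0 -0.2; 0 -0.019 0.017 4.2 0 0 -0.2; 0 -0.017 0.019 4.2 0 0 -0.2; 0 -0.016 0.02 4.2 0 0 -0.2; 0 -0.014 0.021 4.2 0 0 -0.2"}}

```text
clock: 5.23
tcp_pos: [0.3938, -0.184, 0.144]
tool_rot: [0.937, 1.381, -0.907]
ft_force: [1.0, -0.1, 0.0]
opening: 0.0549
```

```bash
python3 plan.py 0.41 -0.293 0.10 6 5 -0.2
```

```text
now [ 0.3938 -0.184   0.144 ] yaw 22.1 open 0.0549 t 5.23 f [ 1.  -0.1  0. ] j [-0.12  0.18  0.55  2.17 -0.16  0.83  0.92]
rot [16.1 -1.3 -0.3] dist 0.1186
0.0083 -0.0053 0.0216 3.2 -0.3 -0.1 -0.2; 0.0084 -0.0040 0.0218 3.2 -0.3 -0.1 -0.2; 0.0085 -0.0028 0.0220 3.2 -0.3 -0.1 -0.2; 0.0086 -0.0016 0.0221 3.2 -0.3 -0.1 -0.2; 0.0087 -0.0003 0.0221 3.2 -0.3 -0.1 -0.2
```

{"method": "jog_arm", "body": {"commands": "0.008 -0.005 0.022 3.2 -0.3 0 -0.2; 0.008 -0.004 0.022 3.2 -0.3 0 -0.2; 0.008 -0.003 0.022 3.2 -0.3 0 -0.2; 0.008 -0.002 0.021 3.2 -0.3 0 -0.2; 0.008 0 0.018 3 -0.3 0 -0.2"}}

```text
clock: 5.65
tcp_pos: [0.4002, -0.2989, 0.0995]
tool_rot: [1.152, 1.24, -1.152]
ft_force: [0.5, 0.3, 0.2]
opening: 0.0555
```

```bash
python3 plan.py 0.41 -0.293 0.009 6 5 -0.2; python3 - <<'E'
from h import *
s=cam("side");t=cam("top")
crop(s,200,220,300,310,7,"s5");crop(t,300,190,400,260,7,"t5")
p=robot.get_obs()["tcp_pos"]
print(np.array(proj(s,p))-[200,220],np.array(proj(t,p))-[300,190])
E
```

```text
now [ 0.4002 -0.2989  0.0995] yaw 4.4 open 0.0555 t 5.65 f [0.5 0.3 0.2] j [ 0.06  0.38  0.62  2.08 -0.31  0.77  0.95]
rot [-1.6  0.2 -0.2] dist 0.0912
0.0181 0.0020 -0.0011 -0.3 0.0 -0.0 -0.2; 0.0181 0.0020 -0.0011 -0.3 0.0 -0.0 -0.2; 0.0181 0.0020 -0.0010 -0.3 0.0 -0.0 -0.2; 0.0181 0.0020 -0.0010 -0.3 0.0 -0.0 -0.2; 0.0181 0.0021 -0.0010 -0.3 0.0 -0.0 -0.2
[46.22035798 41.74871616] [52.0121496  41.73360037]
```

View pics/s5.png

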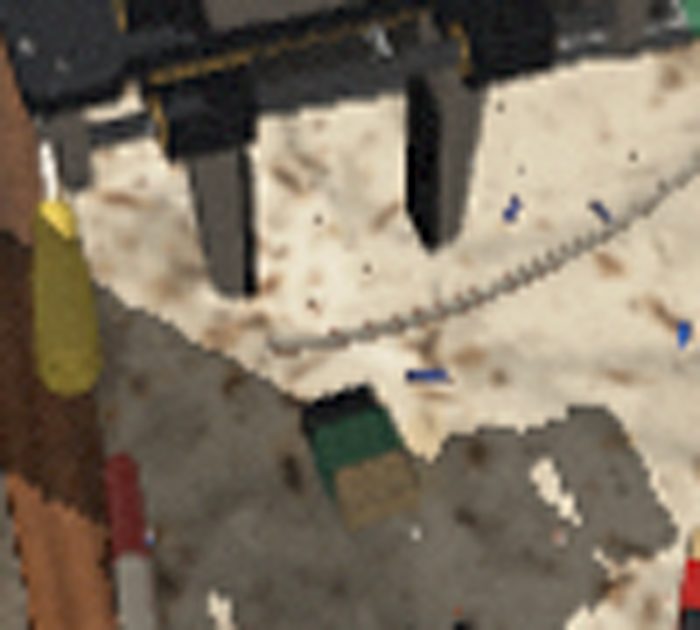

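View pics/t5.png

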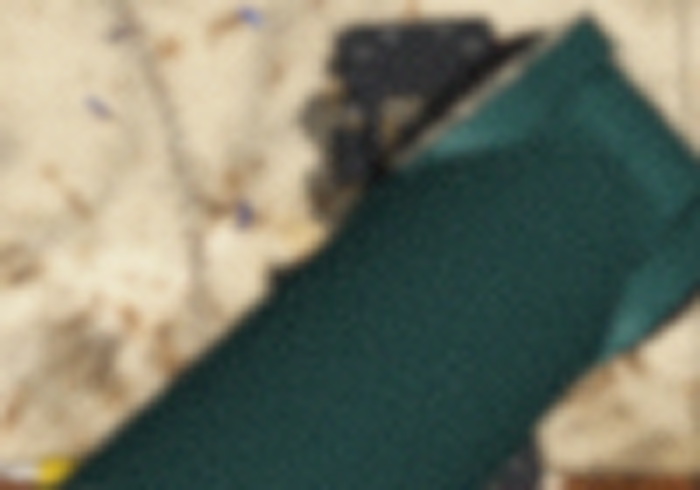

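{"method": "jog_arm", "body": {"commands": "0.016 0.002 -0.001 -0.3 0 0 -0.2; 0.016 0.002 -0.001 -0.3 0 0 -0.2; 0.015 0.002 -0.001 -0.3 0 0 -0.2; 0.015 0.002 -0.001 -0.3 0 0 -0.2; 0.008 0.001 0 0 0 0 -0.2"}}

```text
clock: 6.17
tcp_pos: [0.4046, -0.2933, 0.027]
tool_rot: [1.137, 1.252, -1.139]
ft_force: [0.1, 1.4, 0.0]
opening: 0.055
```

```bash
python3 plan.py 0.41 -0.293 0.02 6 5 -0.2; python3 - <<'E'
from h import *
s=cam("side");t=cam("top")
crop(s,200,220,300,310,7,"s6")
p=robot.get_obs()["tcp_pos"]
print((np.array(proj(s,p))-[200,220])*7)
E
```

```text
now [ 0.4046 -0.2933  0.027 ] yaw 5.5 open 0.055 t 6.17 f [0.1 1.4 0. ] j [ 0.14  0.51  0.52  2.11 -0.43  0.63  1.05]
rot [-0.5  0.1  0. ] dist 0.0088
0.0014 0.0011 0.0000 -0.1 0.0 0.0 -0.2; 0.0014 0.0011 0.0000 -0.1 0.0 0.0 -0.2; 0.0014 0.0011 0.0000 -0.1 0.0 0.0 -0.2; 0.0014 0.0011 0.0000 -0.1 0.0 0.0 -0.2; 0.0014 0.0011 0.0000 -0.1 0.0 0.0 -0.2
[334.37433317 410.42623462]
```

View pics/s6.png

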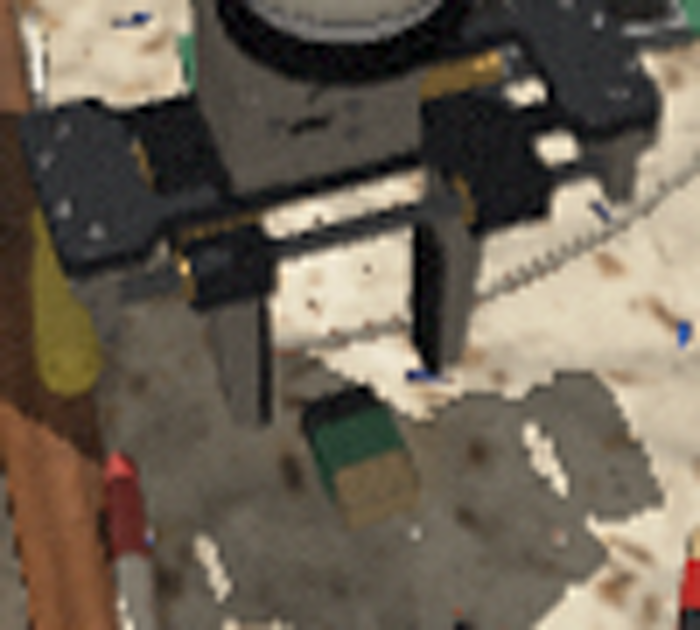

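{"method": "jog_arm", "body": {"commands": "0.003 0.002 0.001 0 0 0 -0.2; 0.003 0.002 0.001 0 0 0 -0.2; 0.003 0.001 0.001 0 0 0 -0.2; 0.003 0 0.001 0 0 0 -0.2; 0.003 0 0.001 0 0 0 -0.2"}}

```text
clock: 6.68
tcp_pos: [0.4121, -0.2991, 0.0144]
tool_rot: [1.138, 1.248, -1.137]
ft_force: [0.5, 0.3, -0.4]
opening: 0.0553
```

```bash
python3 plan.py 0.41 -0.298 0.009 6 5 -0.2; python3 - <<'E'
from h import *
s=cam("side");t=cam("top")
crop(s,220,245,280,310,10,"s7")
p=robot.get_obs()["tcp_pos"]
print((np.array(proj(s,p))-[220,245])*10)
E
```

```text
now [ 0.4121 -0.2991  0.0144] yaw 5.5 open 0.0553 t 6.68 f [ 0.5  0.3 -0.4] j [ 0.16  0.54  0.5   2.09 -0.45  0.61  1.07]
rot [-0.5  0.2 -0.2] dist 0.0059
0.0011 -0.0004 -0.0003 -0.1 0.0 -0.0 -0.2; 0.0011 -0.0004 -0.0003 -0.1 0.0 -0.0 -0.2; 0.0011 -0.0004 -0.0003 -0.1 0.0 -0.0 -0.2; 0.0011 -0.0004 -0.0003 -0.1 0.0 -0.0 -0.2; 0.0011 -0.0004 -0.0003 -0.1 0.0 -0.0 -0.2
[311.6458644  381.96842233]
```

View pics/s7.png

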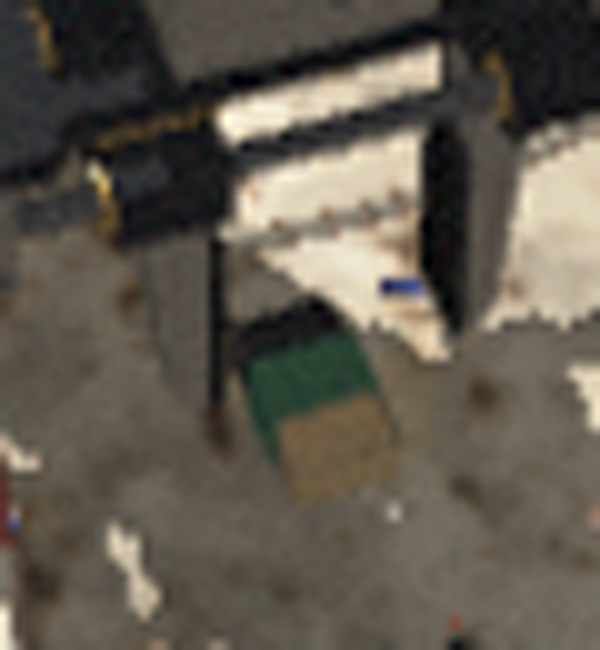

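{"method": "jog_arm", "body": {"commands": "0.002 -0.001 0 0 0 0 -0.2; 0.002 -0.001 0 0 0 0 -0.2; 0.001 -0.001 0 0 0 0 -0.2; 0 0 0 0 0 0 0.6; 0 0 0 0 0 0 0.6"}}

```text
clock: 7.2
tcp_pos: [0.408, -0.2995, 0.0086]
tool_rot: [1.139, 1.248, -1.138]
ft_force: [0.3, 0.0, 0.3]
opening: 0.0438
```

{"method": "jog_arm", "body": {"commands": "0 0 0 0 0 0 0.6; 0 0 0 0 0 0 1; 0 0 0 0 0 0 1; -0.002 0 0 0 0 0 1; -0.002 0 0 0 0 0 1"}}

```text
clock: 7.62
tcp_pos: [0.4079, -0.2994, 0.0128]
tool_rot: [1.139, 1.249, -1.139]
ft_force: [-0.6, -0.2, -0.7]
opening: 0.0104
```

```bash
python3 plan.py 0.436 -0.108 0.08 90 15 1
```

```text
now [ 0.4079 -0.2994  0.0128] yaw 5.4 open 0.0104 t 7.62 f [-0.6 -0.2 -0.7] j [ 0.16  0.54  0.5   2.1  -0.45  0.6   1.08]
rot [-84.6   0.2  -0. ] dist 0.2048
-0.0045 0.0031 -0.0125 -5.6 0.0 -0.0 1; -0.0045 0.0043 -0.0122 -5.6 0.0 -0.0 1; -0.0045 0.0055 -0.0117 -5.6 0.0 -0.0 1; -0.0045 0.0066 -0.0111 -5.6 0.0 -0.0 1; -0.0045 0.0076 -0.0104 -5.6 0.0 -0.0 1
-0.0045 0.0086 -0.0096 -5.6 0.0 -0.0 1; -0.0045 0.0095 -0.0087 -5.6 0.0 -0.0 1; -0.0045 0.0103 -0.0077 -5.6 0.0 -0.0 1; -0.0045 0.0110 -0.0067 -5.6 0.0 -0.0 1; -0.0045 0.0116 -0.0055 -5.6 0.0 -0.0 1
-0.0045 0.0121 -0.0044 -5.6 0.0 -0.0 1; -0.0045 0.0125 -0.0032 -5.6 0.0 -0.0 1; -0.0045 0.0128 -0.0019 -5.6 0.0 -0.0 1; -0.0045 0.0129 -0.0007 -5.6 0.0 -0.0 1; -0.0045 0.0129 0.0006 -5.6 0.0 -0.0 1
```

```bash
python3 - <<'E'
from h import *
s=cam("side");t=cam("top")
crop(s,210,235,290,310,9,"s8")
o=robot.get_obs();print(o["opening"],o["tcp_pos"])
E
```

```text
0.0023921244209249215 [ 0.40810444 -0.29957937  0.01299702]
```

View pics/s8.png

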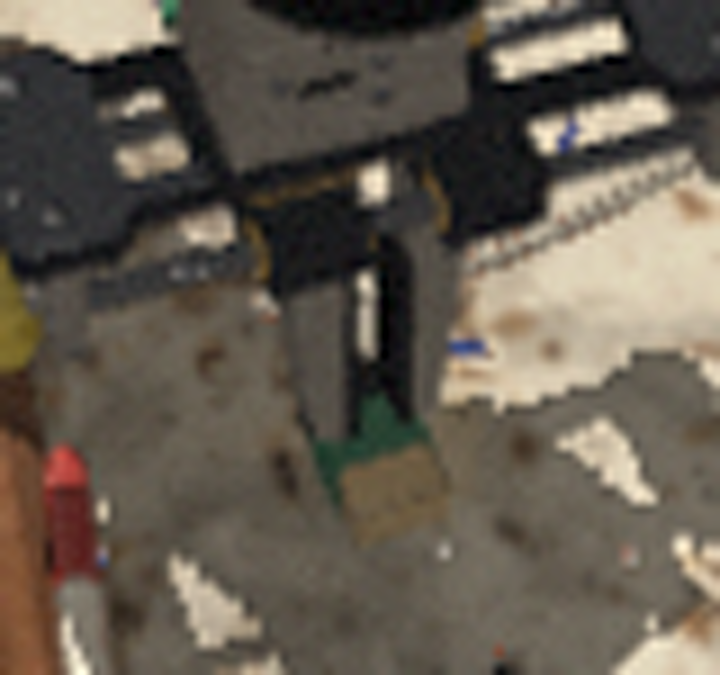

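```bash
python3 - <<'E'
from h import *
s=cam("side")
for p,q in (((0.4002,-0.2989,.0995),(247.9,258.8)),((0.4046,-0.2933,.027),(249.6,276.9)),((0.4121,-0.2991,.0144),(253,281.8))):
    p=np.array(p); print("err px",np.array(q)-proj(s,p))
    for z in (.006,.009,.012): print(z,np.array(q)-proj(s,p+[0,0,z]))
    print("onz same z",onz(s,*q,p[2])-p,"z+9",onz(s,*q,p[2]+.009)-p)
E
```

```text
err px [ 1.3656165  -2.47262779]
0.006 [ 1.36643706 -0.75278524]
0.009 [1.36685031 0.11336608]
0.012 [1.36726556 0.98371097]
onz same z [4.65964196e-03 6.19281347e-03 2.77555756e-17] z+9 [ 0.00289424 -0.00104096  0.009     ]
err px [ 1.81235937 -1.67835903]
0.006 [ 1.80745717 -0.14094177]
0.009 [1.80498939 0.63299824]
0.012 [1.80251038 1.41045758]
onz same z [5.38779752e-03 3.72595854e-03 2.42861287e-17] z+9 [ 0.00373753 -0.0028097   0.009     ]
err px [ 1.63717715 -1.28499589]
0.006 [1.61622294 0.22254537]
0.009 [1.60567497 0.98141361]
0.012 [1.59507935 1.74371098]
onz same z [ 4.75095251e-03  2.67325041e-03 -3.12250226e-17] z+9 [ 0.00304404 -0.00366333  0.009     ]
```

{"method": "jog_arm", "body": {"commands": "0 0 0 0 0 0 -0.2; 0 0 0 0 0 0 -0.2; 0 0 0 0 0 0 -0.2; 0 0 0 0 0 0 -0.2; 0 0 0 0 0 0 -0.2"}}

```text
clock: 8.18
tcp_pos: [0.4082, -0.2994, 0.0129]
tool_rot: [1.138, 1.248, -1.138]
ft_force: [0.3, 0.0, 0.1]
opening: 0.0315
```

{"method": "jog_arm", "body": {"commands": "0.003 0 0 0 0 0 -0.2; 0.003 0 0 0 0 0 -0.2; 0.003 0 0 0 0 0 -0.2; 0.002 0 0 0 0 0 -0.2; 0.002 0 0 0 0 0 -0.2"}}

```text
clock: 8.6
tcp_pos: [0.4083, -0.2994, -0.0013]
tool_rot: [1.138, 1.248, -1.138]
ft_force: [0.3, 0.5, -0.4]
opening: 0.0554
```

{"method": "jog_arm", "body": {"commands": "0.0015 0 0 0 0 0 -0.2; 0.0015 0 0 0 0 0 -0.2; 0.0015 0 0 0 0 0 -0.2; 0 0 0 0 0 0 -0.2; 0 0 0 0 0 0 -0.2"}}

```text
clock: 9.02
tcp_pos: [0.4077, -0.2993, -0.0071]
tool_rot: [1.138, 1.249, -1.139]
ft_force: [0.3, 0.3, -0.3]
opening: 0.0554
```

```bash
python3 - <<'E'
from h import *
s=cam("side");t=cam("top")
crop(s,210,235,290,310,9,"s9")
o=robot.get_obs();print(o["opening"],o["tcp_pos"],o["ft_force"])
E
```

```text
0.05537434840981306 [ 0.40779055 -0.29931049 -0.00702284] [0.09950225 0.37206065 0.80738025]
```

View pics/s9.png

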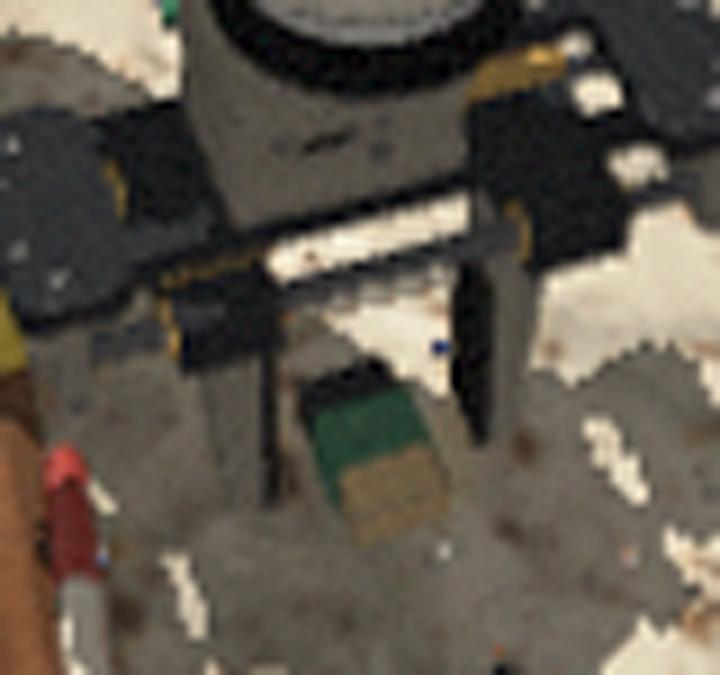

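{"method": "jog_arm", "body": {"commands": "0.0015 0 0 0 0 0 -0.2; 0 0 0 0 0 0 -0.2; 0.0015 0 0 0 0 0 -0.2; 0 0 0 0 0 0 -0.2; 0 0 0 0 0 0 -0.2"}}

```text
clock: 9.53
tcp_pos: [0.4081, -0.2994, -0.01]
tool_rot: [1.138, 1.248, -1.138]
ft_force: [-0.8, 0.1, -0.0]
opening: 0.0548
```

{"method": "jog_arm", "body": {"commands": "0.0015 0 0 0 0 0 -0.2; 0 0 0 0 0 0 -0.2; 0.0015 0 0 0 0 0 -0.2; 0 0 0 0 0 0 -0.2; 0 0 0 0 0 0 -0.2"}}

```text
clock: 9.95
tcp_pos: [0.4082, -0.2994, -0.0133]
tool_rot: [1.138, 1.248, -1.138]
ft_force: [0.4, 0.2, -0.3]
opening: 0.0548
```

```bash
python3 - <<'E'
from h import *
s=cam("side")
print(onz(s,251.4,287.6,0),onz(s,251.4,287.6,0.003))
crop(s,210,235,290,310,9,"s9")
o=robot.get_obs();print(o["opening"],o["tcp_pos"],o["ft_force"])
E
```

```text
[ 0.4116402  -0.30182019  0.        ] [ 0.41110352 -0.30386923  0.003     ]
0.05493738650707449 [ 0.40813468 -0.29940963 -0.01330275] [-0.43201678  0.65030945  0.57160999]
```

View pics/s9.png

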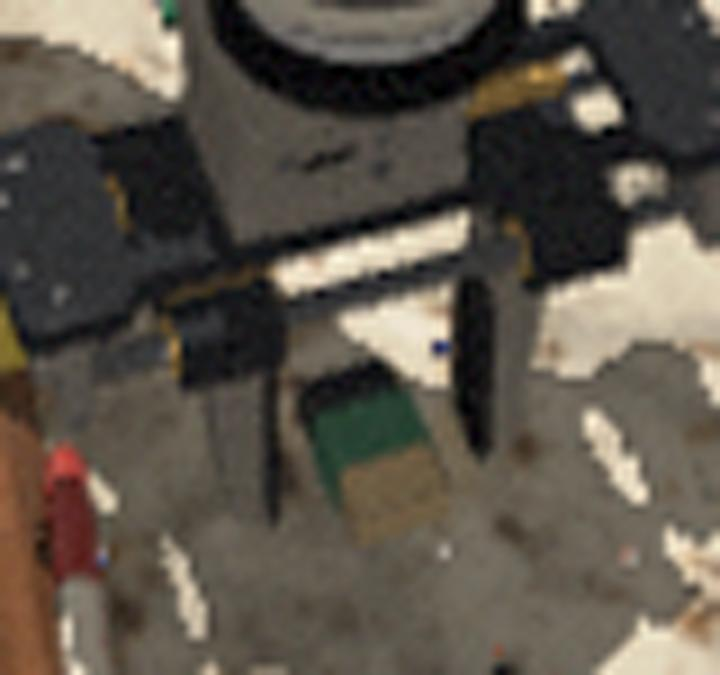

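{"method": "jog_arm", "body": {"commands": "0.0015 0 0 0 0 0 -0.2; 0 0 0 0 0 0 -0.2; 0.0015 0 0 0 0 0 -0.2; 0 0 0 0 0 0 -0.2; 0 0 0 0 0 0 -0.2"}}

```text
clock: 10.42
tcp_pos: [0.4082, -0.2994, -0.0166]
tool_rot: [1.138, 1.248, -1.138]
ft_force: [0.1, -0.3, 0.7]
opening: 0.0549
```

```bash
python3 - <<'E'
from h import *
s=cam("side");t=cam("top")
crop(s,210,235,290,310,9,"s9")
o=robot.get_obs();print(o["opening"],o["tcp_pos"],o["ft_force"])
E
```

```text
0.05537344192529053 [ 0.40819776 -0.29939807 -0.01656849] [0.43083815 0.27021621 0.45981243]
```

View pics/s9.png

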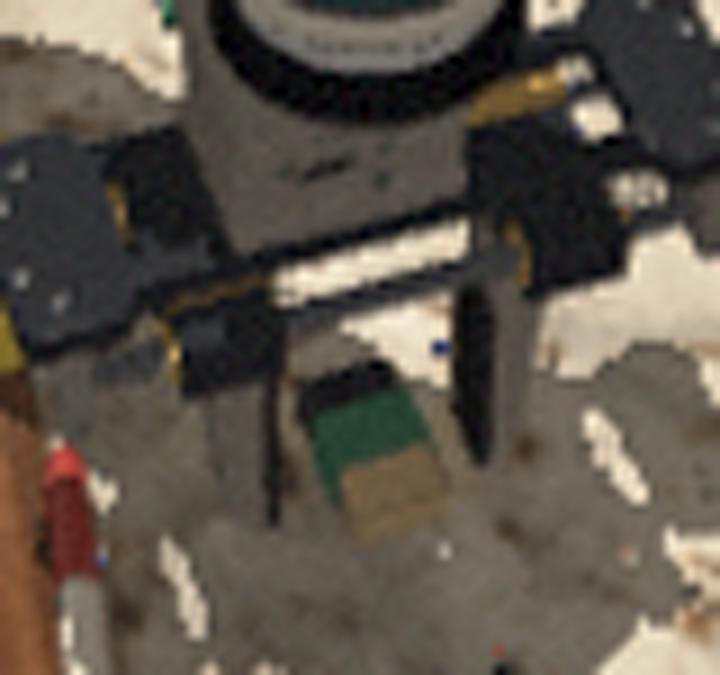

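{"method": "jog_arm", "body": {"commands": "0.0012 0 0 0 0 0 -0.2; 0 0 0 0 0 0 -0.2; 0.0012 0 0 0 0 0 -0.2; 0 0 0 0 0 0 -0.2; 0 0 0 0 0 0 -0.2"}}

```text
clock: 10.93
tcp_pos: [0.4083, -0.2995, -0.0192]
tool_rot: [1.138, 1.248, -1.138]
ft_force: [0.3, -0.1, 0.5]
opening: 0.0548
```

{"method": "jog_arm", "body": {"commands": "-0.004 0 0 0 0 0 -0.2; 0 0 0 0 0 0 0.9; 0 0 0 0 0 0 0.9; 0 0 0 0 0 0 0.9; 0 0 0 0 0 0 0.9"}}

```text
clock: 11.35
tcp_pos: [0.4084, -0.2995, -0.0145]
tool_rot: [1.138, 1.248, -1.138]
ft_force: [0.5, -0.7, -0.4]
opening: 0.0306
```

{"method": "jog_arm", "body": {"commands": "0 0 0 0 0 0 0.9; 0 0 0 0 0 0 0.9; 0 0 0 0 0 0 0.9; 0 0 0 0 0 0 0.9; 0 0 0 0 0 0 0.9"}}

```text
clock: 11.77
tcp_pos: [0.4085, -0.2996, -0.0145]
tool_rot: [1.138, 1.248, -1.138]
ft_force: [-0.7, -0.0, 0.5]
opening: 0.026
```

```bash
python3 - <<'E'
from h import *
s=cam("side");t=cam("top")
crop(s,210,235,290,310,9,"s9")
o=robot.get_obs();print(o["opening"],o["tcp_pos"],o["ft_force"])
E
```

```text
0.026438424502465783 [ 0.40851418 -0.29954252 -0.01446982] [-0.88814462  0.43051329 -0.2409536 ]
```

View pics/s9.png

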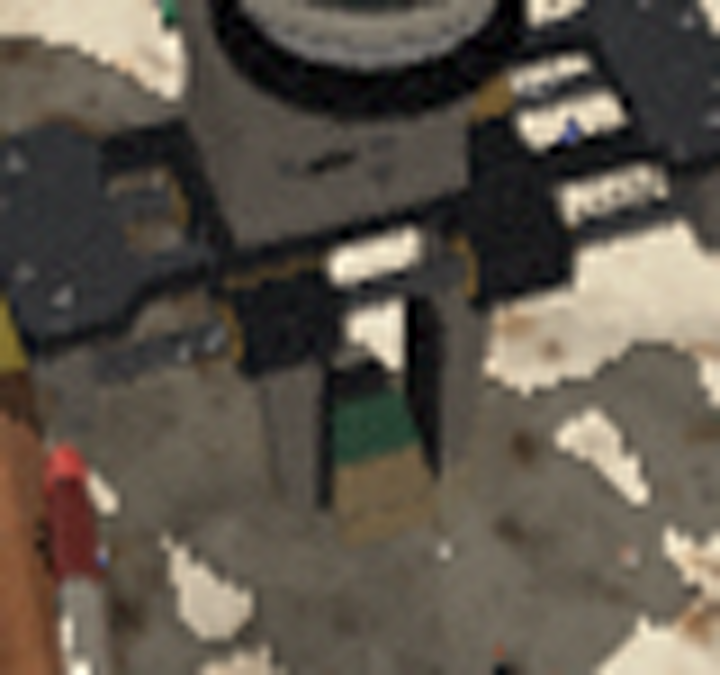

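```bash
python3 - <<'E'
from h import *
s=cam("side")
q=lambda x,y:(210+x/9,235+y/9)
print("finger L near", onz(s,*q(300,507),.005),"finger R near",onz(s,*q(455,475),.005))
print("pack near bottom",onz(s,*q(348,545),0),onz(s,*q(438,515),0))
print("band/tan border top",onz(s,*q(338,465),.017),onz(s,*q(418,443),.017))
print("band/black border top",onz(s,*q(332,405),.017),onz(s,*q(405,388),.017))
E
```

```text
finger L near [ 0.38943895 -0.31089603  0.005     ] finger R near [ 0.43210756 -0.31102267  0.005     ]
pack near bottom [ 0.39987068 -0.32209074  0.        ] [ 0.42542975 -0.31879774  0.        ]
band/tan border top [ 0.40034356 -0.30868264  0.017     ] [ 0.42266712 -0.30700638  0.017     ]
band/black border top [ 0.40326443 -0.28963309  0.017     ] [ 0.42373779 -0.28894035  0.017     ]
```

```bash
python3 plan.py 0.4355 -0.106 0.05 90 15 0.9
```

```text
now [ 0.4085 -0.2995 -0.0145] yaw 5.4 open 0.0263 t 11.92 f [ 0.3  0.7 -0.3] j [ 0.2   0.59  0.46  2.1  -0.49  0.55  1.11]
rot [-84.6   0.3  -0. ] dist 0.2058
-0.0043 0.0030 -0.0127 -5.6 0.0 -0.0 0.9; -0.0043 0.0043 -0.0123 -5.6 0.0 -0.0 0.9; -0.0043 0.0054 -0.0118 -5.6 0.0 -0.0 0.9; -0.0043 0.0066 -0.0112 -5.6 0.0 -0.0 0.9; -0.0043 0.0077 -0.0105 -5.6 0.0 -0.0 0.9
-0.0043 0.0087 -0.0097 -5.6 0.0 -0.0 0.9; -0.0043 0.0096 -0.0088 -5.6 0.0 -0.0 0.9; -0.0043 0.0104 -0.0079 -5.6 0.0 -0.0 0.9; -0.0043 0.0111 -0.0068 -5.6 0.0 -0.0 0.9; -0.0043 0.0117 -0.0057 -5.6 0.0 -0.0 0.9
-0.0043 0.0122 -0.0045 -5.6 0.0 -0.0 0.9; -0.0043 0.0126 -0.0033 -5.6 0.0 -0.0 0.9; -0.0043 0.0129 -0.0020 -5.6 0.0 -0.0 0.9; -0.0043 0.0130 -0.0008 -5.6 0.0 -0.0 0.9; -0.0043 0.0130 0.0005 -5.6 0.0 -0.0 0.9
```

{"method": "jog_arm", "body": {"commands": "-0.015 0 0 0 0 0 0.9; -0.015 0.003 -0.013 -5.6 0 0 0.9; -0.015 0.004 -0.012 -5.6 0 0 0.9; -0.015 0.005 -0.012 -5.6 0 0 0.9; -0.01 0.007 -0.011 -5.6 0 0 0.9"}}

```text
clock: 12.33
tcp_pos: [0.4117, -0.2484, 0.0551]
tool_rot: [0.833, 1.405, -0.842]
ft_force: [1.0, -0.4, -0.3]
opening: 0.0262
```

{"method": "jog_arm", "body": {"commands": "0 0.008 -0.01 -5.6 0 0 0.9; 0 0.009 -0.01 -5.6 0 0 0.9; 0 0.01 -0.009 -5.6 0 0 0.9; 0 0.011 -0.008 -5.6 0 0 0.9; 0 0.011 -0.007 -5.6 0 0 0.9"}}

```text
clock: 12.75
tcp_pos: [0.4226, -0.1803, 0.0578]
tool_rot: [0.437, 1.522, -0.444]
ft_force: [0.2, 0.6, -0.3]
opening: 0.026
```

```bash
python3 plan.py 0.4355 -0.106 0.04 90 5 0.9
```

```text
now [ 0.4226 -0.1803  0.0578] yaw 57.8 open 0.026 t 12.75 f [ 0.2  0.6 -0.3] j [ 0.05  0.36  0.33  2.18 -0.19  0.62  1.52]
rot [-32.2   0.2   0.3] dist 0.0775
0.0035 0.0140 -0.0058 -6.4 0.0 0.1 0.9; 0.0035 0.0145 -0.0042 -6.4 0.0 0.1 0.9; 0.0035 0.0149 -0.0025 -6.4 0.0 0.1 0.9; 0.0035 0.0151 -0.0008 -6.4 0.0 0.1 0.9; 0.0036 0.0151 0.0009 -6.4 0.0 0.1 0.9
```

{"method": "jog_arm", "body": {"commands": "0.003 0.014 -0.006 -6.4 0 0 0.9; 0.003 0.014 -0.004 -6.4 0 0 0.9; 0.003 0.014 -0.003 -6.4 0 0 0.9; 0.003 0.014 -0.001 -6.4 0 0 0.9; 0.003 0.014 0.001 -6 0 0 0.9"}}

```text
clock: 13.17
tcp_pos: [0.4335, -0.1059, 0.0427]
tool_rot: [-0.017, 1.567, 0.008]
ft_force: [-0.2, -0.4, -0.3]
opening: 0.026
```

```bash
python3 plan.py 0.4355 -0.106 -0.005 90 5 0.9;  python3 - <<'E'
from h import *
s=cam("side");t=cam("top")
crop(s,205,190,305,265,7,"s10");crop(t,230,150,310,250,6,"t10")
p=robot.get_obs()["tcp_pos"]+[0,0,.019]
print((np.array(proj(s,p))-[205,190])*7,(np.array(proj(t,p))-[230,150])*6)
E
```

```text
now [ 0.4335 -0.1059  0.0427] yaw 90.9 open 0.026 t 13.17 f [-0.2 -0.4 -0.3] j [ 0.02  0.37  0.16  2.21 -0.1   0.57  1.84]
rot [0.9 0.2 0.3] dist 0.0477
0.0095 0.0000 0.0004 0.2 0.0 0.1 0.9; 0.0095 0.0000 0.0004 0.2 0.0 0.1 0.9; 0.0095 0.0000 0.0004 0.2 0.0 0.1 0.9; 0.0095 -0.0000 0.0004 0.2 0.0 0.1 0.9; 0.0095 -0.0000 0.0004 0.2 0.0 0.1 0.9
[258.21685637 165.44378553] [344.7463227 429.6342303]
```

View pics/s10.png

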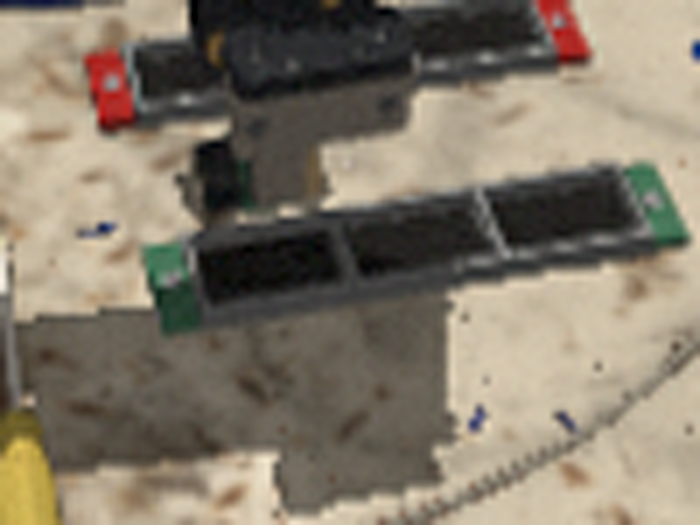

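View pics/t10.png

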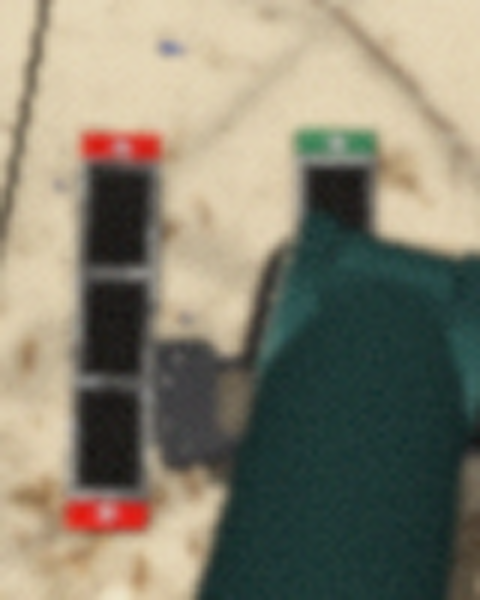

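{"method": "jog_arm", "body": {"commands": "0.008 0 0.001 0.2 0 0 0.9; 0.008 0 0.001 0.2 0 0 0.9; 0.008 0 0 0.2 0 0 0.9; 0.004 0 0 0.2 0 0 0.9; 0.002 0 0 0 0 0 0.9"}}

```text
clock: 13.68
tcp_pos: [0.4356, -0.1085, 0.0098]
tool_rot: [0.006, 1.567, -0.017]
ft_force: [-0.8, -0.4, -0.5]
opening: 0.0262
```

```bash
python3 plan.py 0.4355 -0.106 -0.005 90 5 0.9;  python3 - <<'E'
from h import *
s=cam("side")
crop(s,205,190,305,265,7,"s11")
p=robot.get_obs()["tcp_pos"]+[0,0,.019]
print((np.array(proj(s,p))-[205,190])*7)
E
```

```text
now [ 0.4356 -0.1085  0.0098] yaw 89.2 open 0.0262 t 13.68 f [-0.8 -0.4 -0.5] j [ 0.04  0.44  0.15  2.22 -0.12  0.49  1.84]
rot [-0.8  0.2  0.4] dist 0.0151
0.0030 0.0005 -0.0000 -0.2 0.0 0.1 0.9; 0.0030 0.0005 -0.0000 -0.2 0.0 0.1 0.9; 0.0030 0.0005 -0.0000 -0.2 0.0 0.1 0.9; 0.0030 0.0005 -0.0000 -0.2 0.0 0.1 0.9; 0.0030 0.0005 -0.0000 -0.2 0.0 0.1 0.9
[265.45821548 231.22509533]
```

View pics/s11.png

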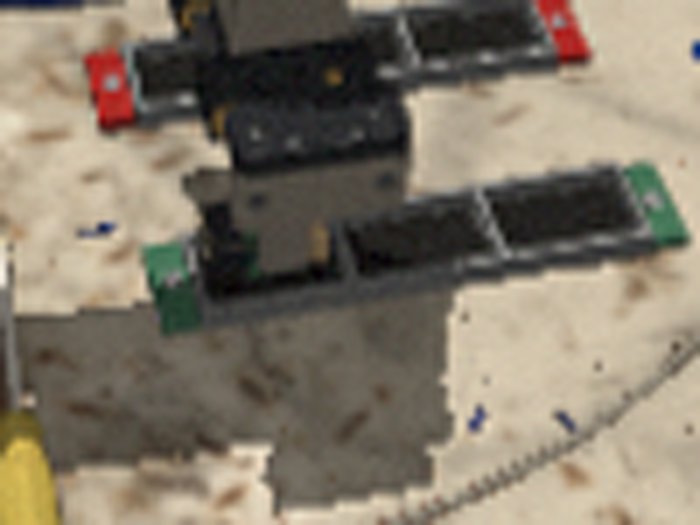

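```bash
python3 - <<'E'
from h import *
s=cam("side")
q=lambda x,y:(205+x/7,190+y/7)
for x in (.4345,.437): print((np.array(proj(s,[x,-.106,.004]))-[205,190])*7)
# pocket corners at wall top (z=12): nearest pocket outer walls
for n,p,z in (("near pocket inner NL floor",(210,303),.012),("rail near-left corner top",(205,312),.012),("rail near right top",(650,240),.012),("rail far right top",(618,168),.012),("rail far left",(190,240),.012),("div1 near",(350,280),.012),("div1 far",(335,215),.012),("div2 near",(500,258),.012),("div2 far",(480,190),.012)):
    print(n,onz(s,*q(*p),z).round(4))
crop(s,215,210,305,245,8.8,"s12")
E
```

```text
[262.85200196 270.57634808]
[268.86003384 269.53554827]
near pocket inner NL floor [ 0.4085 -0.1261  0.012 ]
rail near-left corner top [ 0.4056 -0.1304  0.012 ]
rail near right top [ 0.5901 -0.1338  0.012 ]
rail far right top [ 0.5914 -0.0902  0.012 ]
rail far left [ 0.4079 -0.0898  0.012 ]
div1 near [ 0.4655 -0.1269  0.012 ]
div1 far [ 0.4687 -0.0896  0.012 ]
div2 near [ 0.5275 -0.1293  0.012 ]
div2 far [ 0.531  -0.0894  0.012 ]
```

View pics/s12.png

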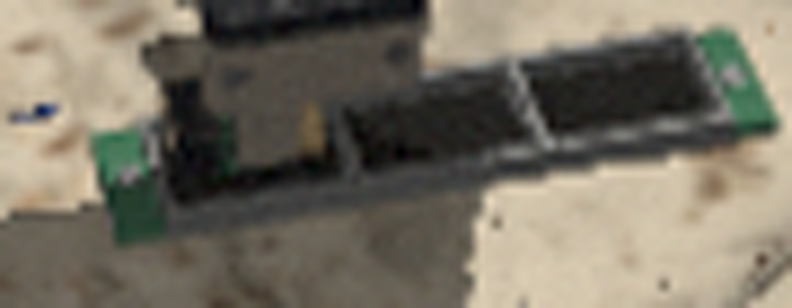

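{"method": "jog_arm", "body": {"commands": "0.004 0 -0.001 -0.2 0 0 0.9; 0.004 0 -0.001 -0.2 0 0 0.9; 0.003 0 0 0 0 0 0.9; 0.002 0 0 0 0 0 0.9; 0 0 0 0 0 0 0.9"}}

```text
clock: 14.2
tcp_pos: [0.4341, -0.1089, -0.0029]
tool_rot: [0.001, 1.566, -0.011]
ft_force: [-1.4, 0.9, 6.3]
opening: 0.0262
```

```bash
python3 plan.py 0.4335 -0.1085 -0.005 90 5 0.9;  python3 - <<'E'
from h import *
s=cam("side")
crop(s,205,190,305,265,7,"s13")
E
```

```text
now [ 0.4341 -0.1089 -0.0029] yaw 89.6 open 0.0262 t 14.2 f [-1.4  0.9  6.3] j [ 0.05  0.46  0.14  2.22 -0.13  0.46  1.85]
rot [-0.4  0.3  0.4] dist 0.0022
0.0004 0.0001 -0.0001 -0.1 0.1 0.1 0.9; 0.0004 0.0001 -0.0001 -0.1 0.1 0.1 0.9; 0.0004 0.0001 -0.0001 -0.1 0.1 0.1 0.9; 0.0004 0.0001 -0.0001 -0.1 0.1 0.1 0.9; 0.0004 0.0001 -0.0001 -0.1 0.1 0.1 0.9
```

View pics/s13.png

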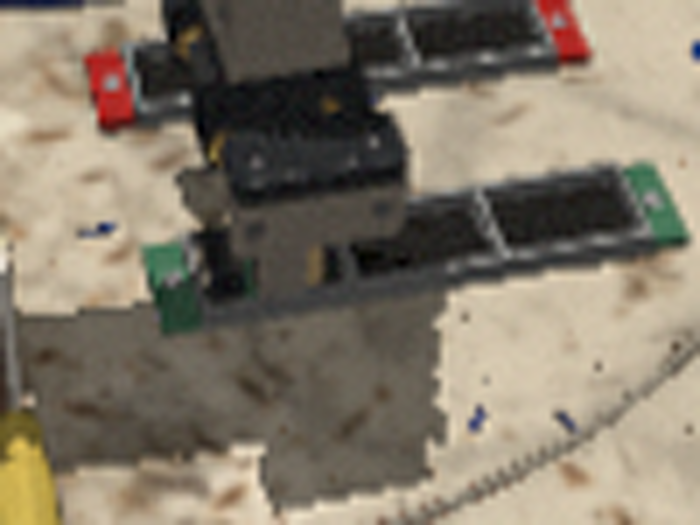

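```bash
python3 - <<'E'
from h import *
s=cam("side")
crop(s,222,212,262,242,18,"s14")
o=robot.get_obs();print(o["tcp_pos"],o["ft_force"],o["torque"])
E
```

```text
[ 0.43402711 -0.108878   -0.00291957] [-1.55519645  0.78834172  4.9024951 ] [-2.59094393e-04  4.03394944e-01 -1.57776611e-02]
```

View pics/s14.png

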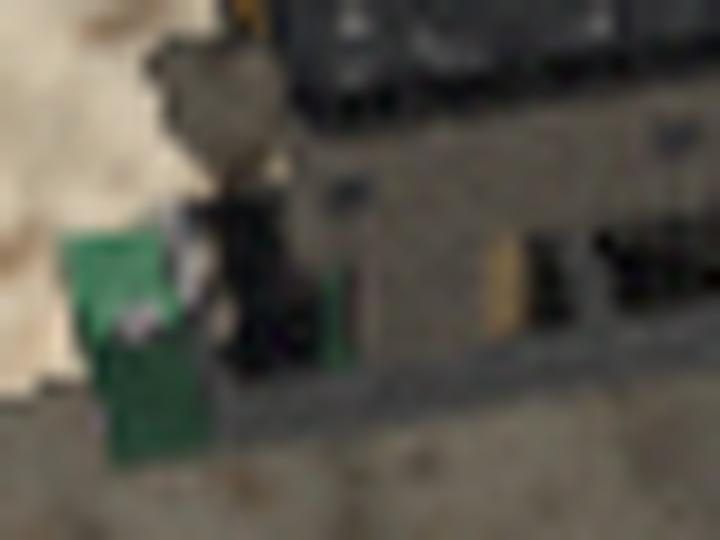

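{"method": "jog_arm", "body": {"commands": "-0.004 0 0 0 0 0 0.9; 0 0 0.0025 0 0 0 0.9; 0.001 0 0 0 0 0 0.9; 0.002 0 0 0 0 0 0.9; 0.002 0 0 0 0 0 0.9"}}

```text
clock: 14.72
tcp_pos: [0.4379, -0.1089, -0.0032]
tool_rot: [0.0, 1.563, -0.011]
ft_force: [-5.0, 2.5, 24.0]
opening: 0.0262
```

```bash
python3 - <<'E'
from h import *
s=cam("side")
crop(s,222,212,262,242,18,"s14")
o=robot.get_obs();print(o["tcp_pos"],o["ft_force"],o["torque"])
E
```

```text
[ 0.4378712  -0.1088894  -0.00313436] [-2.48742882  1.33574436  9.18741274] [ 0.07707421  0.38849508 -0.01634098]
```

View pics/s14.png

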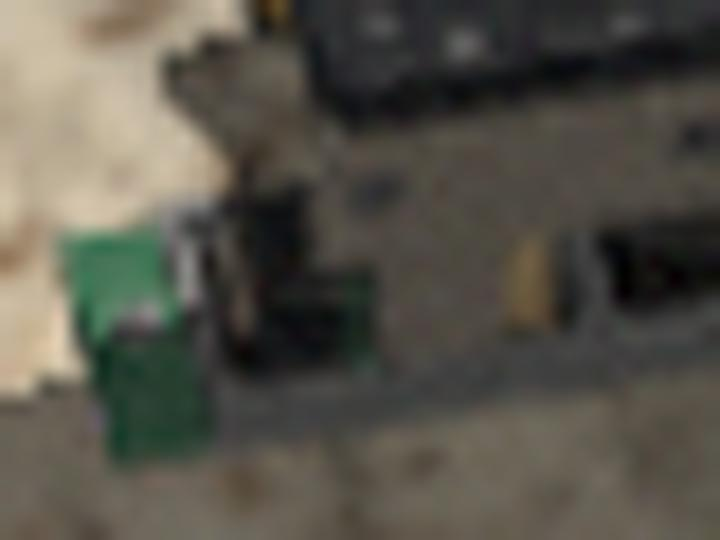

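```bash
python3 - <<'E'
from h import *
s=cam("side")
q=lambda x,y:(222+x/18,212+y/18)
print("band near bottom",onz(s,*q(360,365),.0116))
print("tan near bottom",onz(s,*q(535,328),.0116))
print("wall top near inner edge",[onz(s,*q(u,v),.012).round(4) for u,v in ((300,375),(590,335),(700,310))])
print("wall top near outer edge",[onz(s,*q(u,v),.012).round(4) for u,v in ((300,395),(590,355),(700,335))])
print("rail near bottom edge",[onz(s,*q(u,v),.0).round(4) for u,v in ((220,440),(400,415),(700,370))])
E
```

```text
band near bottom [ 0.42827553 -0.12655536  0.0116    ]
tan near bottom [ 0.45646621 -0.12523372  0.0116    ]
wall top near inner edge [array([ 0.4187, -0.1268,  0.012 ]), array([ 0.4643, -0.1291,  0.012 ]), array([ 0.4823, -0.1279,  0.012 ])]
wall top near outer edge [array([ 0.4178, -0.1309,  0.012 ]), array([ 0.4632, -0.1332,  0.012 ]), array([ 0.4809, -0.1331,  0.012 ])]
rail near bottom edge [array([ 0.406 , -0.1262, -0.    ]), array([ 0.4343, -0.1276,  0.    ]), array([ 0.4823, -0.1293,  0.    ])]
```

{"method": "jog_arm", "body": {"commands": "-0.005 0 0 0 0 0 0.9; 0 0.005 -0.001 0 0 0 0.9; 0.002 0 0 0 0 0 0.9; 0.002 0 0 0 0 0 0.9; 0.001 0 0 0 0 0 0.9"}}

```text
clock: 15.23
tcp_pos: [0.4367, -0.1031, -0.0036]
tool_rot: [0.0, 1.564, -0.011]
ft_force: [0.0, -0.3, -0.7]
opening: 0.0264
```

```bash
python3 - <<'E'
from h import *
s=cam("side")
crop(s,222,212,262,242,18,"s14")
o=robot.get_obs();print(o["tcp_pos"],o["ft_force"],o["torque"])
E
```

```text
[ 0.43654669 -0.10313128 -0.00374869] [-0.09108611 -0.44671138 -1.23682082] [ 0.05278111 -0.04061315 -0.00108842]
```

View pics/s14.png

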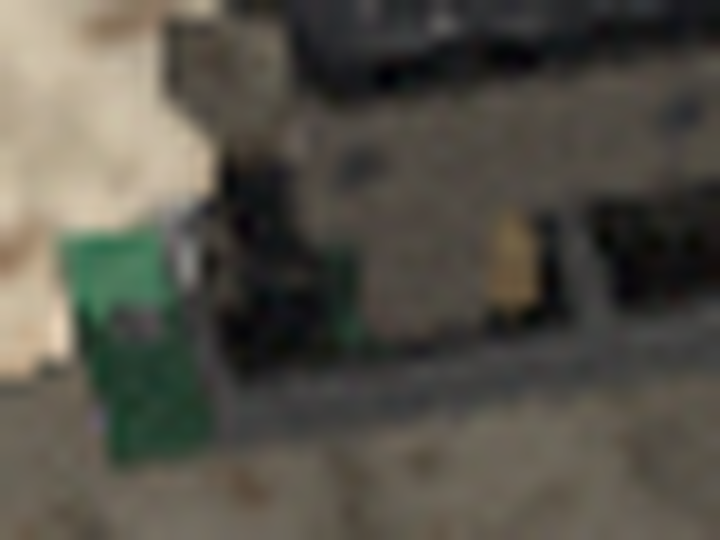

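{"method": "jog_arm", "body": {"commands": "0.0015 0 0.001 0 0 0 0.9; 0.0015 0 0 0 0 0 0.9; 0 0 0 0 0 0 0.9; 0 0 0 0 0 0 0.9; 0 0 0 0 0 0 0.9"}}

```text
clock: 15.7
tcp_pos: [0.4371, -0.1033, -0.0079]
tool_rot: [0.001, 1.566, -0.011]
ft_force: [-0.4, -0.6, -0.1]
opening: 0.0264
```

Pack bottom is about 6–7 mm up, so I release to a 46 mm opening and lift.

{"method": "jog_arm", "body": {"commands": "0 0 0 0 0 0 0.2; 0 0 0 0 0 0 0.2; 0 0 0 0 0 0 0.2; 0 0 0 0 0 0 0.2; 0 0 0 0 0 0 0.1"}}

```text
clock: 16.12
tcp_pos: [0.4375, -0.1035, -0.0075]
tool_rot: [0.001, 1.565, -0.011]
ft_force: [-1.0, 0.4, -0.0]
opening: 0.0409
```

{"method": "jog_arm", "body": {"commands": "-0.01 0 0 0 0 0 0; -0.02 0 0 0 0 0 0; -0.03 0 0 0 0 0 -0.2; -0.02 0 0 0 0 0 -0.2; 0 0 0 0 0 0 -0.2"}}

```text
clock: 16.53
tcp_pos: [0.4355, -0.103, 0.0766]
tool_rot: [0.001, 1.569, -0.011]
ft_force: [0.6, -0.4, -0.1]
opening: 0.0552
```

```bash
python3 - <<'E'
from h import *
s=cam("side");t=cam("top")
crop(s,205,180,305,255,7,"s15");crop(t,300,150,400,250,6,"t15")
o=robot.get_obs();print(o["tcp_pos"],o["opening"])
from meas import bands
red,gr,tan,blk=bands(t)
for k,m in (("red",red),("green",gr)):
    for c,a,bb,l in blobs(m,8,(320,150,400,255)):
        print(k,c.round(1),a,"z17",onz(t,*c,.017).round(4)[:2])
red,gr,tan,blk=bands(s)
for k,m in (("red",red),("green",gr)):
    for c,a,bb,l in blobs(m,8,(210,200,400,345)):
        print(k,c.round(1),a,"z13",onz(s,*c,.013).round(4)[:2])
E
```

```text
[ 0.43395779 -0.10261979  0.07406597] 0.05521451462227528
red [371.7 200.1] 47 z17 [ 0.5111 -0.3828]
red [375.7 223.8] 46 z17 [ 0.4331 -0.3927]
green [376.3 168.4] 13 z17 [ 0.6178 -0.4021]
green [344.8 174. ] 33 z17 [ 0.5982 -0.2974]
red [220.2 202.6] 52 z13 [0.3914 0.0086]
red [358.4 204.1] 16 z13 [ 0.7986 -0.0961]
red [370.3 205.5] 18 z13 [ 0.8312 -0.1104]
red [368.6 224.6] 30 z13 [ 0.7864 -0.1836]
red [381.4 236.5] 14 z13 [ 0.7985 -0.2341]
red [217.  291.6] 57 z13 [ 0.3277 -0.3022]
red [303.  303.9] 86 z13 [ 0.5138 -0.3822]
red [270.9 318. ] 120 z13 [ 0.432  -0.3988]
green [296.5 215.2] 13 z13 [ 0.5983 -0.0984]
green [299.6 221.8] 20 z13 [ 0.598  -0.1262]
green [242.6 226. ] 62 z13 [ 0.4349 -0.1045]
green [228.9 230.7] 56 z13 [ 0.394  -0.1133]
green [324.4 270.2] 81 z13 [ 0.5996 -0.3043]
green [347.6 303.9] 96 z13 [ 0.614  -0.4071]
```

View pics/s15.png

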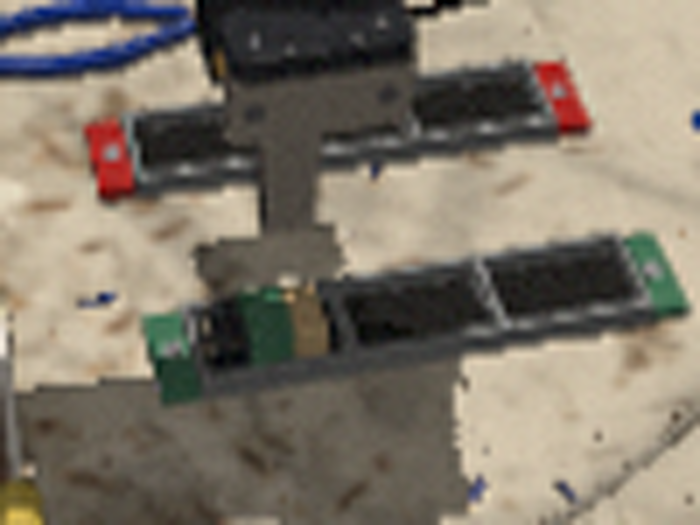

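View pics/t15.png

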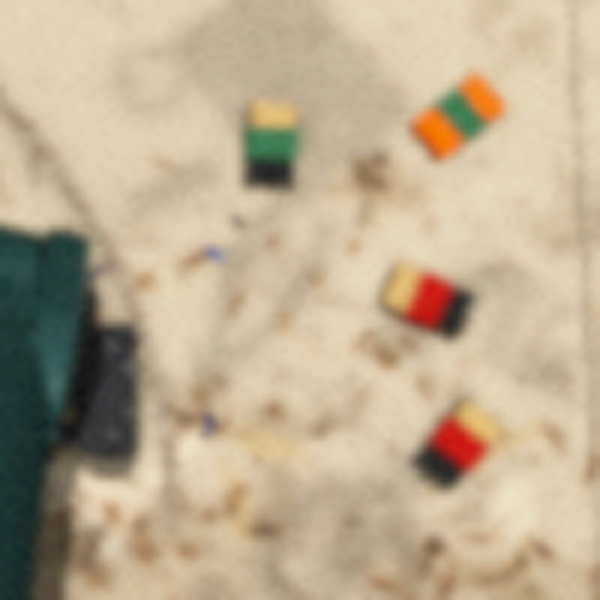

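```bash
python3 plan.py 0.598 -0.297 0.04 86 10 -0.2
```

```text
now [ 0.434  -0.1026  0.0741] yaw 89.5 open 0.0552 t 16.63 f [-0.4 -0.4  0. ] j [-0.01  0.31  0.19  2.19 -0.08  0.65  1.8 ]
rot [ 3.5 -0.1  0.3] dist 0.2566
0.0035 -0.0193 0.0166 0.4 -0.0 0.0 -0.2; 0.0035 -0.0192 0.0167 0.4 -0.0 0.0 -0.2; 0.0035 -0.0191 0.0168 0.4 -0.0 0.0 -0.2; 0.0035 -0.0190 0.0169 0.4 -0.0 0.0 -0.2; 0.0035 -0.0189 0.0170 0.4 -0.0 0.0 -0.2
0.0034 -0.0188 0.0172 0.4 -0.0 0.0 -0.2; 0.0034 -0.0187 0.0173 0.4 -0.0 0.0 -0.2; 0.0034 -0.0186 0.0174 0.4 -0.0 0.0 -0.2; 0.0034 -0.0185 0.0175 0.4 -0.0 0.0 -0.2; 0.0034 -0.0184 0.0176 0.4 -0.0 0.0 -0.2
```

{"method": "jog_arm", "body": {"commands": "0.003 -0.019 0.017 0.4 0 0 -0.2; 0.003 -0.019 0.017 0.4 0 0 -0.2; 0.003 -0.019 0.017 0.4 0 0 -0.2; 0.003 -0.019 0.017 0.4 0 0 -0.2; 0.003 -0.019 0.017 0.4 0 0 -0.2"}}

```text
clock: 17.05
tcp_pos: [0.5134, -0.1961, 0.0541]
tool_rot: [0.028, 1.582, -0.028]
ft_force: [0.3, 0.7, -0.4]
opening: 0.055
```

{"method": "jog_arm", "body": {"commands": "0.003 -0.019 0.017 0.4 0 0 -0.2; 0.003 -0.019 0.017 0.4 0 0 -0.2; 0.003 -0.018 0.017 0.4 0 0 -0.2; 0.003 -0.018 0.017 0.4 0 0 -0.2; 0.003 -0.018 0.016 0.2 0 0 -0.2"}}

```text
clock: 17.47
tcp_pos: [0.5908, -0.2948, 0.0277]
tool_rot: [0.057, 1.595, -0.051]
ft_force: [0.9, -0.0, 0.2]
opening: 0.055
```

```bash
python3 plan.py 0.598 -0.297 -0.01 86 5 -0.2
```

```text
now [ 0.5908 -0.2948  0.0277] yaw 86.1 open 0.055 t 17.47 f [ 0.9 -0.   0.2] j [ 0.26  0.69  0.21  1.67 -0.17  0.83  2.05]
rot [ 0.1 -1.4 -0.2] dist 0.0384
0.0075 -0.0004 0.0017 0.0 -0.3 -0.0 -0.2; 0.0075 -0.0004 0.0016 0.0 -0.3 -0.0 -0.2; 0.0075 -0.0003 0.0016 0.0 -0.3 -0.0 -0.2; 0.0075 -0.0003 0.0016 0.0 -0.3 -0.0 -0.2; 0.0075 -0.0003 0.0015 0.0 -0.3 -0.0 -0.2
```

{"method": "jog_arm", "body": {"commands": "0.008 0 0.002 0 -0.3 0 -0.2; 0.008 0 0.001 0 -0.3 0 -0.2; 0.007 0 0.001 0 -0.3 0 -0.2; 0.006 0 0.001 0 -0.3 0 -0.2; 0.004 0 0.001 0 0 0 -0.2"}}

```text
clock: 17.88
tcp_pos: [0.5927, -0.297, -0.0151]
tool_rot: [0.061, 1.581, -0.053]
ft_force: [-0.6, -0.0, -0.1]
opening: 0.0551
```

```bash
python3 plan.py 0.598 -0.297 -0.01 86 5 -0.2; python3 - <<'E'
from h import *
s=cam("side");t=cam("top")
crop(s,290,230,370,290,9,"s16")
E
```

```text
now [ 0.5927 -0.297  -0.0151] yaw 85.9 open 0.0551 t 17.88 f [-0.6 -0.  -0.1] j [ 0.28  0.75  0.19  1.68 -0.19  0.74  2.06]
rot [-0.1 -0.6 -0.2] dist 0.0074
-0.0010 0.0001 0.0010 -0.0 -0.1 -0.0 -0.2; -0.0010 0.0001 0.0010 -0.0 -0.1 -0.0 -0.2; -0.0010 0.0001 0.0010 -0.0 -0.1 -0.0 -0.2; -0.0010 0.0001 0.0010 -0.0 -0.1 -0.0 -0.2; -0.0010 0.0001 0.0010 -0.0 -0.1 -0.0 -0.2
```

View pics/s16.png

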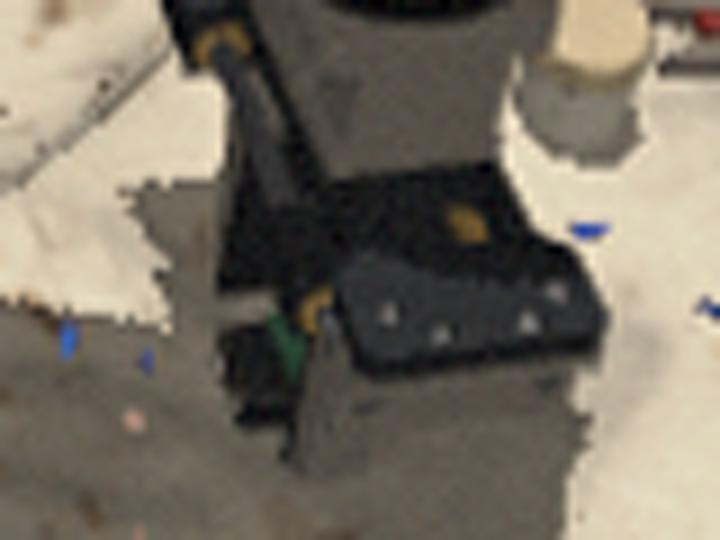

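{"method": "jog_arm", "body": {"commands": "-0.003 0 0.003 0 -0.3 0 -0.2; -0.001 0 0.002 0 0 0 -0.2; 0 0 0.001 0 0 0 0.9; 0 0 0 0 0 0 0.9; 0 0 0 0 0 0 0.9"}}

```text
clock: 18.4
tcp_pos: [0.6016, -0.2962, -0.0078]
tool_rot: [0.058, 1.572, -0.052]
ft_force: [0.2, 0.7, -0.3]
opening: 0.0373
```

{"method": "jog_arm", "body": {"commands": "0 0 0 0 0 0 0.9; 0 0 0 0 0 0 0.9; 0 0 0 0 0 0 0.9; 0 0 0 0 0 0 0.9; 0 0 0 0 0 0 0.9"}}

```text
clock: 18.82
tcp_pos: [0.6019, -0.2964, -0.007]
tool_rot: [0.058, 1.571, -0.052]
ft_force: [0.1, 0.8, -1.6]
opening: 0.0257
```

```bash
python3 plan.py 0.4995 -0.1012 0.05 90 10 0.9; python3 - <<'E'
from h import *
s=cam("side");t=cam("top")
crop(s,290,230,370,290,9,"s16")
E
```

```text
now [ 0.6019 -0.2964 -0.007 ] yaw 86.0 open 0.0257 t 18.82 f [ 0.1  0.8 -1.6] j [ 0.28  0.74  0.19  1.67 -0.19  0.75  2.06]
rot [-4.  -0.  -0.2] dist 0.2277
-0.0056 0.0188 -0.0116 -0.4 -0.0 -0.0 0.9; -0.0056 0.0189 -0.0115 -0.4 -0.0 -0.0 0.9; -0.0056 0.0189 -0.0113 -0.4 -0.0 -0.0 0.9; -0.0056 0.0190 -0.0112 -0.4 -0.0 -0.0 0.9; -0.0057 0.0191 -0.0111 -0.4 -0.0 -0.0 0.9
-0.0057 0.0192 -0.0109 -0.4 -0.0 -0.0 0.9; -0.0057 0.0192 -0.0108 -0.4 -0.0 -0.0 0.9; -0.0057 0.0193 -0.0107 -0.4 -0.0 -0.0 0.9; -0.0057 0.0194 -0.0105 -0.4 -0.0 -0.0 0.9; -0.0057 0.0194 -0.0104 -0.4 -0.0 -0.0 0.9
```

View pics/s16.png

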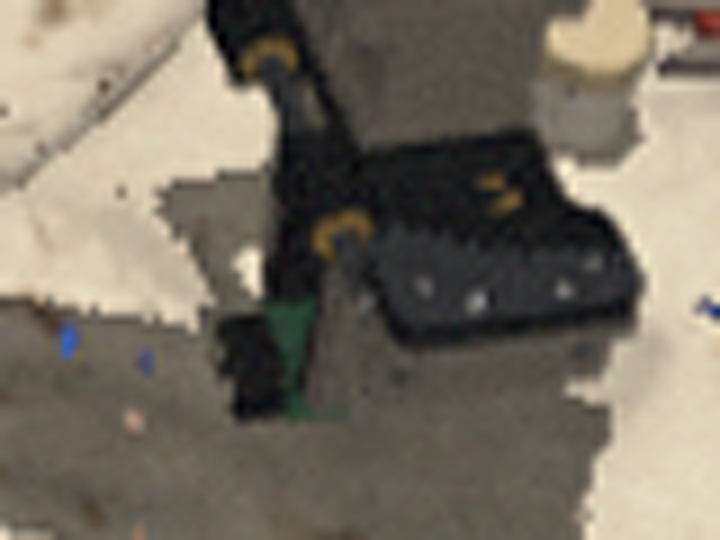

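{"method": "jog_arm", "body": {"commands": "-0.015 0 0 0 0 0 0.9; -0.015 0.019 -0.011 -0.4 0 0 0.9; -0.015 0.019 -0.011 -0.4 0 0 0.9; -0.008 0.019 -0.011 -0.4 0 0 0.9; 0 0.019 -0.011 -0.4 0 0 0.9"}}

```text
clock: 19.33
tcp_pos: [0.5619, -0.222, 0.0506]
tool_rot: [0.038, 1.57, -0.038]
ft_force: [0.7, 0.2, -0.3]
opening: 0.0254
```

{"method": "jog_arm", "body": {"commands": "0 0.02 -0.01 -0.4 0 0 0.9; 0 0.02 -0.01 -0.4 0 0 0.9; 0 0.02 -0.01 -0.4 0 0 0.9; 0 0.02 -0.01 -0.4 0 0 0.9; 0 0.019 -0.01 -0.4 0 0 0.9"}}

```text
clock: 19.75
tcp_pos: [0.5157, -0.1182, 0.058]
tool_rot: [0.009, 1.561, -0.012]
ft_force: [-0.9, -0.0, -0.7]
opening: 0.0255
```

```bash
python3 plan.py 0.504 -0.1022 0.02 90 5 0.9
```

```text
now [ 0.5157 -0.1182  0.058 ] yaw 89.2 open 0.0255 t 19.75 f [-0.9 -0.  -0.7] j [ 0.01  0.45  0.19  2.02 -0.13  0.68  1.84]
rot [-0.8  0.6  0.1] dist 0.0428
0.0076 0.0032 -0.0025 -0.2 0.1 0.0 0.9; 0.0076 0.0032 -0.0024 -0.2 0.1 0.0 0.9; 0.0076 0.0032 -0.0024 -0.2 0.1 0.0 0.9; 0.0076 0.0032 -0.0024 -0.2 0.1 0.0 0.9; 0.0076 0.0032 -0.0024 -0.2 0.1 0.0 0.9
```

{"method": "jog_arm", "body": {"commands": "0.006 0.003 -0.002 -0.2 0 0 0.9; 0.007 0.003 -0.002 -0.2 0 0 0.9; 0.007 0.003 -0.002 -0.2 0 0 0.9; 0.007 0.003 -0.002 -0.2 0 0 0.9; 0.005 0.002 -0.001 0 0 0 0.9"}}

```text
clock: 20.17
tcp_pos: [0.5087, -0.1017, 0.0277]
tool_rot: [-0.005, 1.554, 0.003]
ft_force: [-0.3, 0.4, -0.7]
opening: 0.0252
```

```bash
python3 plan.py 0.504 -0.1022 0.00 90 5 0.9; python3 - <<'E'
from h import *
s=cam("side")
crop(s,225,180,305,240,9,"s17")
E
```

```text
now [ 0.5087 -0.1017  0.0277] yaw 90.3 open 0.0252 t 20.17 f [-0.3  0.4 -0.7] j [-0.    0.48  0.17  2.06 -0.14  0.59  1.84]
rot [0.3 0.9 0.1] dist 0.0281
0.0055 -0.0001 -0.0010 0.1 0.2 0.0 0.9; 0.0055 -0.0001 -0.0010 0.1 0.2 0.0 0.9; 0.0055 -0.0001 -0.0010 0.1 0.2 0.0 0.9; 0.0055 -0.0001 -0.0010 0.1 0.2 0.0 0.9; 0.0055 -0.0001 -0.0010 0.1 0.2 0.0 0.9
```

View pics/s17.png

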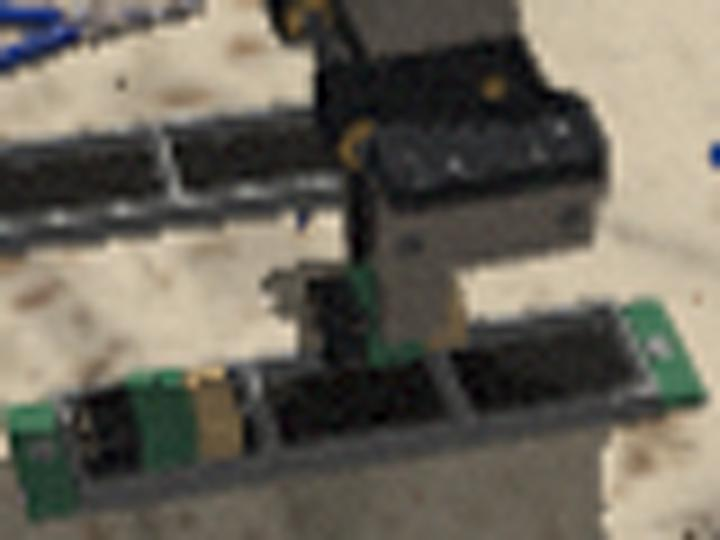

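{"method": "jog_arm", "body": {"commands": "0.006 0 -0.002 0 0.2 0 0.9; 0.006 0 -0.001 0 0.2 0 0.9; 0.006 0 -0.001 0 0.2 0 0.9; 0.004 0 -0.001 0 0.2 0 0.9; 0.002 0 0 0 0 0 0.9"}}

```text
clock: 20.63
tcp_pos: [0.5027, -0.104, -0.0009]
tool_rot: [-0.003, 1.573, -0.001]
ft_force: [0.0, 0.3, -0.0]
opening: 0.0258
```

```bash
python3 plan.py 0.504 -0.1022 0.00 90 5 0.9; python3 - <<'E'
from h import *
s=cam("side")
crop(s,225,180,305,240,9,"s17")
E
```

```text
now [ 0.5027 -0.104  -0.0009] yaw 90.1 open 0.0258 t 20.63 f [ 0.   0.3 -0. ] j [ 0.01  0.54  0.16  2.06 -0.15  0.55  1.84]
rot [ 0.1 -0.1  0.1] dist 0.0024
-0.0002 0.0004 0.0003 0.0 -0.0 0.0 0.9; -0.0002 0.0004 0.0003 0.0 -0.0 0.0 0.9; -0.0002 0.0004 0.0003 0.0 -0.0 0.0 0.9; -0.0002 0.0004 0.0003 0.0 -0.0 0.0 0.9; -0.0002 0.0004 0.0003 0.0 -0.0 0.0 0.9
```

View pics/s17.png

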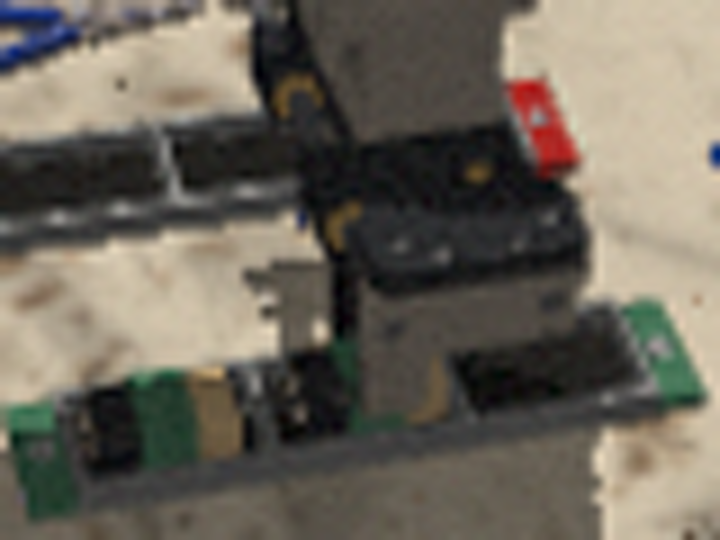

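{"method": "jog_arm", "body": {"commands": "0.001 0.001 0 0 0 0 0.9; 0 0 0 0 0 0 0.2; 0 0 0 0 0 0 0.2; 0 0 0 0 0 0 0.2; 0 0 0 0 0 0 0.2"}}

```text
clock: 21.1
tcp_pos: [0.5033, -0.1031, -0.0018]
tool_rot: [-0.003, 1.572, -0.001]
ft_force: [0.2, 0.0, 0.3]
opening: 0.0369
```

{"method": "jog_arm", "body": {"commands": "-0.01 0 0 0 0 0 0; -0.02 0 0 0 0 0 0; -0.025 0 0 0 0 0 -0.2; -0.02 0 0 0 0 0 -0.2; 0 0 0 0 0 0 -0.2"}}

```text
clock: 21.52
tcp_pos: [0.5028, -0.1029, 0.0782]
tool_rot: [-0.003, 1.573, -0.001]
ft_force: [0.3, -0.2, 0.3]
opening: 0.0552
```

```bash
python3 plan.py 0.433 -0.392 0.06 45 20 -0.2; python3 - <<'E'
from h import *
s=cam("side");t=cam("top")
crop(s,205,180,305,255,7,"s18");
from meas import bands
red,gr,tan,blk=bands(t)
for k,m in (("red",red),("green",gr)):
    for c,a,bb,l in blobs(m,8,(320,150,400,255)):
        print(k,c.round(1),a,"z17",onz(t,*c,.017).round(4)[:2], cv2.minAreaRect(np.argwhere(l)[:,::-1].astype(np.float32)))
E
```

```text
now [ 0.5028 -0.1029  0.0782] yaw 90.1 open 0.0552 t 21.52 f [ 0.3 -0.2  0.3] j [-0.03  0.4   0.19  2.04 -0.11  0.72  1.81]
rot [45.1 -0.1  0.2] dist 0.298
0.0010 -0.0144 -0.0035 2.3 -0.0 0.0 -0.2; 0.0010 -0.0146 -0.0029 2.3 -0.0 0.0 -0.2; 0.0009 -0.0147 -0.0024 2.3 -0.0 0.0 -0.2; 0.0009 -0.0148 -0.0018 2.3 -0.0 0.0 -0.2; 0.0009 -0.0148 -0.0012 2.3 -0.0 0.0 -0.2
0.0009 -0.0149 -0.0006 2.3 -0.0 0.0 -0.2; 0.0009 -0.0149 -0.0000 2.3 -0.0 0.0 -0.2; 0.0009 -0.0149 0.0006 2.3 -0.0 0.0 -0.2; 0.0009 -0.0148 0.0011 2.3 -0.0 0.0 -0.2; 0.0009 -0.0148 0.0017 2.3 -0.0 0.0 -0.2
0.0009 -0.0147 0.0023 2.3 -0.0 0.0 -0.2; 0.0009 -0.0146 0.0029 2.3 -0.0 0.0 -0.2; 0.0009 -0.0145 0.0034 2.3 -0.0 0.0 -0.2; 0.0009 -0.0143 0.0040 2.3 -0.0 0.0 -0.2; 0.0009 -0.0141 0.0046 2.3 -0.0 0.0 -0.2
0.0009 -0.0140 0.0051 2.3 -0.0 0.0 -0.2; 0.0009 -0.0137 0.0057 2.3 -0.0 0.0 -0.2; 0.0009 -0.0135 0.0062 2.3 -0.0 0.0 -0.2; 0.0009 -0.0133 0.0067 2.3 -0.0 0.0 -0.2; 0.0009 -0.0130 0.0072 2.3 -0.0 0.0 -0.2
red [371.6 200.2] 48 z17 [ 0.5108 -0.3827] ((371.6000061035156, 200.3000030517578), (5.813776969909668, 8.049844741821289), 26.56505012512207)
red [375.7 223.8] 47 z17 [ 0.4331 -0.3929] ((375.7500305175781, 223.7500457763672), (7.77817440032959, 5.656853675842285), 45.0)
green [376.7 168.6] 13 z17 [ 0.6171 -0.4034] ((376.5000305175781, 168.50001525878906), (5.656853675842285, 1.4142134189605713), 45.0)
```

View pics/s18.png

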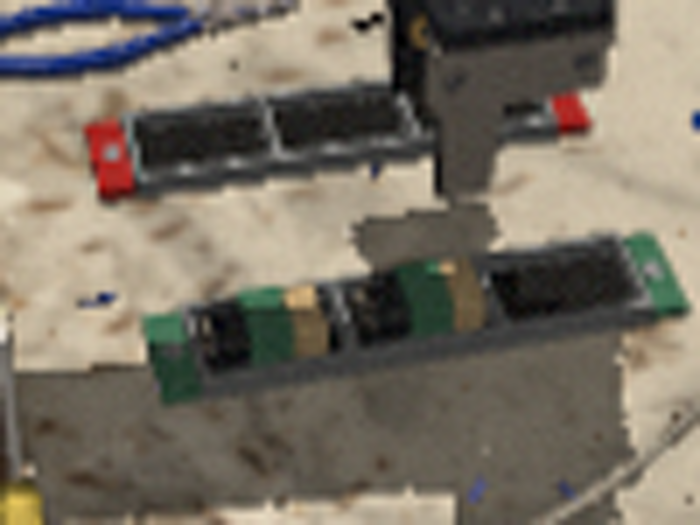

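{"method": "jog_arm", "body": {"commands": "0.001 -0.029 -0.006 4.6 0 0 -0.2; 0.001 -0.029 -0.004 4.6 0 0 -0.2; 0.001 -0.03 -0.002 4.6 0 0 -0.2; 0.001 -0.03 0 4.6 0 0 -0.2; 0.001 -0.03 0.003 4.6 0 0 -0.2"}}

```text
clock: 22.03
tcp_pos: [0.4672, -0.2429, 0.0669]
tool_rot: [0.316, 1.559, -0.313]
ft_force: [1.1, 0.1, 1.0]
opening: 0.0554
```

```bash
python3 plan.py 0.433 -0.392 0.04 45 5 -0.2
```

```text
now [ 0.4672 -0.2429  0.0669] yaw 67.1 open 0.0554 t 22.03 f [1.1 0.1 1. ] j [ 0.16  0.45  0.31  2.01 -0.2   0.73  1.77]
rot [22.1 -0.6  0.1] dist 0.1553
0.0053 -0.0301 0.0054 4.4 -0.1 0.0 -0.2; 0.0053 -0.0296 0.0077 4.4 -0.1 0.0 -0.2; 0.0053 -0.0289 0.0099 4.4 -0.1 0.0 -0.2; 0.0054 -0.0281 0.0121 4.4 -0.1 0.0 -0.2; 0.0054 -0.0271 0.0142 4.4 -0.1 0.0 -0.2
```

{"method": "jog_arm", "body": {"commands": "0.003 -0.03 0.005 4.4 0 0 -0.2; 0.003 -0.03 0.008 4.4 0 0 -0.2; 0.004 -0.029 0.01 4.4 0 0 -0.2; 0.004 -0.028 0.012 4.4 0 0 -0.2; 0.004 -0.024 0.013 4.4 0 0 -0.2"}}

```text
clock: 22.45
tcp_pos: [0.4268, -0.3937, 0.0428]
tool_rot: [0.63, 1.498, -0.629]
ft_force: [0.0, 0.3, -0.4]
opening: 0.0552
```

```bash
python3 plan.py 0.433 -0.392 -0.01 45 5 -0.2
```

```text
now [ 0.4268 -0.3937  0.0428] yaw 44.0 open 0.0552 t 22.45 f [ 0.   0.3 -0.4] j [ 0.37  0.58  0.41  1.89 -0.31  0.76  1.72]
rot [-1.  -1.1  0.4] dist 0.0532
0.0105 0.0012 0.0008 -0.2 -0.2 0.1 -0.2; 0.0106 0.0012 0.0008 -0.2 -0.2 0.1 -0.2; 0.0106 0.0012 0.0007 -0.2 -0.2 0.1 -0.2; 0.0106 0.0012 0.0007 -0.2 -0.2 0.1 -0.2; 0.0106 0.0011 0.0007 -0.2 -0.2 0.1 -0.2
```

{"method": "jog_arm", "body": {"commands": "0.011 0.001 0.001 -0.2 -0.2 0 -0.2; 0.011 0.001 0.001 -0.2 -0.2 0 -0.2; 0.011 0.001 0.001 -0.2 -0.2 0 -0.2; 0.008 0.001 0.001 -0.2 -0.2 0 -0.2; 0.005 0.001 0 0 0 0 -0.2"}}

```text
clock: 22.87
tcp_pos: [0.4255, -0.3987, -0.0108]
tool_rot: [0.619, 1.492, -0.635]
ft_force: [0.2, 0.2, -0.2]
opening: 0.0553
```

```bash
python3 plan.py 0.433 -0.392 -0.01 45 5 -0.2;python3 - <<'E'
from h import *
s=cam("side");t=cam("top")
crop(s,235,265,325,345,8,"s19")
E
```

```text
now [ 0.4255 -0.3987 -0.0108] yaw 44.1 open 0.0553 t 22.87 f [ 0.2  0.2 -0.2] j [ 0.4   0.66  0.37  1.9  -0.35  0.65  1.76]
rot [-0.9 -0.5  0.8] dist 0.0101
-0.0002 0.0020 0.0001 -0.2 -0.1 0.2 -0.2; -0.0002 0.0020 0.0001 -0.2 -0.1 0.2 -0.2; -0.0002 0.0020 0.0001 -0.2 -0.1 0.2 -0.2; -0.0002 0.0020 0.0001 -0.2 -0.1 0.2 -0.2; -0.0002 0.0020 0.0001 -0.2 -0.1 0.2 -0.2
```

View pics/s19.png

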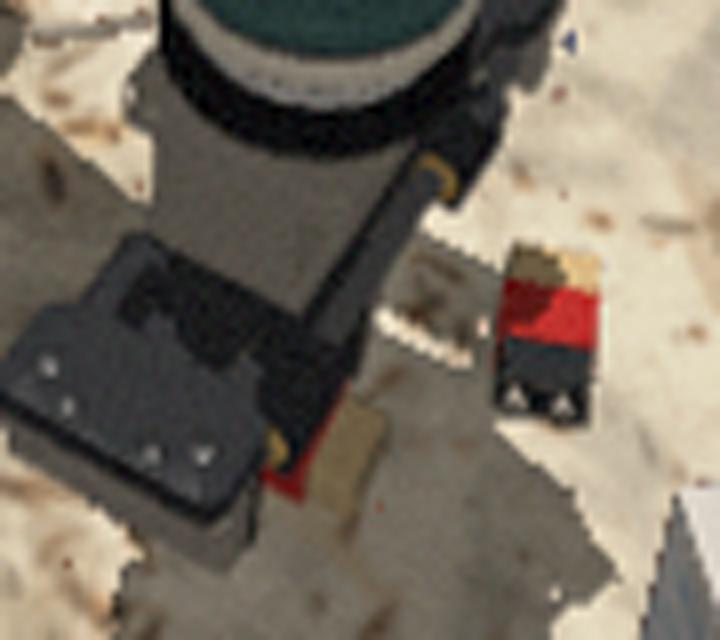

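{"method": "jog_arm", "body": {"commands": "0 0.004 0 -0.4 0 0.3 -0.2; 0 0.003 0 -0.4 0 0.3 -0.2; 0 0.002 0 0 0 0 -0.2; 0 0 0 0 0 0 0.9; 0 0 0 0 0 0 0.9"}}

```text
clock: 23.38
tcp_pos: [0.4353, -0.39, -0.0089]
tool_rot: [0.613, 1.49, -0.61]
ft_force: [-0.1, -0.3, -0.2]
opening: 0.0437
```

{"method": "jog_arm", "body": {"commands": "0 0 0 0 0 0 0.9; 0 0 0 0 0 0 0.9; 0 0 0 0 0 0 0.9; 0 0 0 0 0 0 0.9; 0 0 0 0 0 0 0.9"}}

```text
clock: 23.8
tcp_pos: [0.4357, -0.3906, -0.0078]
tool_rot: [0.613, 1.488, -0.61]
ft_force: [0.5, 0.9, -0.4]
opening: 0.0256
```

```bash
python3 plan.py 0.496 0.0208 0.05 88.4 20 0.9;python3 - <<'E'
from h import *
s=cam("side");t=cam("top")
crop(s,235,265,325,345,8,"s19")
E
```

```text
now [ 0.4357 -0.3906 -0.0078] yaw 45.2 open 0.0256 t 23.8 f [ 0.5  0.9 -0.4] j [ 0.4   0.65  0.36  1.9  -0.36  0.66  1.77]
rot [-43.2  -0.3  -0.1] dist 0.4198
-0.0028 0.0167 -0.0124 -2.2 -0.0 -0.0 0.9; -0.0028 0.0172 -0.0117 -2.2 -0.0 -0.0 0.9; -0.0028 0.0176 -0.0111 -2.2 -0.0 -0.0 0.9; -0.0028 0.0180 -0.0104 -2.2 -0.0 -0.0 0.9; -0.0029 0.0184 -0.0097 -2.2 -0.0 -0.0 0.9
-0.0029 0.0187 -0.0090 -2.2 -0.0 -0.0 0.9; -0.0029 0.0191 -0.0083 -2.2 -0.0 -0.0 0.9; -0.0029 0.0194 -0.0076 -2.2 -0.0 -0.0 0.9; -0.0029 0.0196 -0.0068 -2.2 -0.0 -0.0 0.9; -0.0029 0.0199 -0.0061 -2.2 -0.0 -0.0 0.9
-0.0029 0.0201 -0.0053 -2.2 -0.0 -0.0 0.9; -0.0029 0.0203 -0.0046 -2.2 -0.0 -0.0 0.9; -0.0029 0.0204 -0.0038 -2.2 -0.0 -0.0 0.9; -0.0029 0.0206 -0.0030 -2.2 -0.0 -0.0 0.9; -0.0029 0.0207 -0.0023 -2.2 -0.0 -0.0 0.9
-0.0029 0.0207 -0.0015 -2.2 -0.0 -0.0 0.9; -0.0029 0.0208 -0.0007 -2.2 -0.0 -0.0 0.9; -0.0029 0.0208 0.0001 -2.2 -0.0 -0.0 0.9; -0.0029 0.0208 0.0009 -2.2 -0.0 -0.0 0.9; -0.0029 0.0207 0.0017 -2.2 -0.0 -0.0 0.9
```

View pics/s19.png

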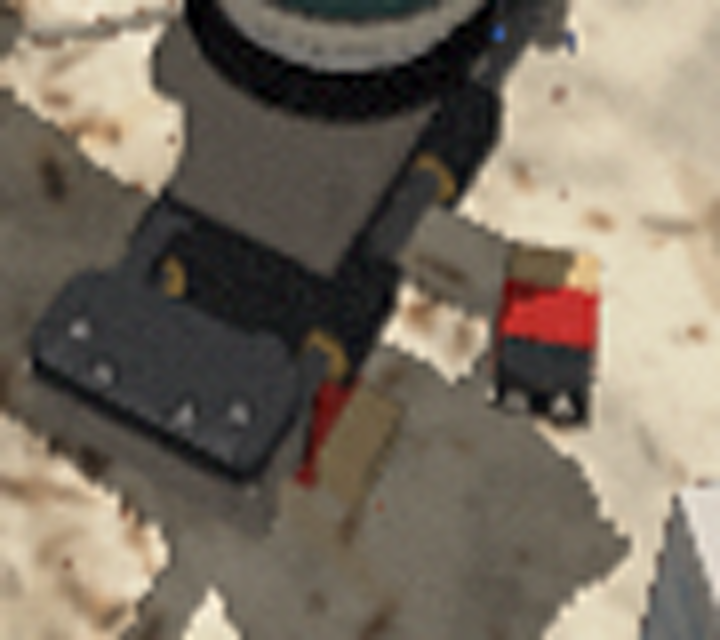

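{"method": "jog_arm", "body": {"commands": "-0.015 0 0 0 0 0 0.9; -0.018 0.017 -0.012 -2.8 0 0 0.9; -0.018 0.022 -0.015 -2.8 0 0 0.9; -0.01 0.023 -0.015 -2.8 0 0 0.9; 0 0.023 -0.014 -2.8 0 0 0.9"}}

```text
clock: 24.32
tcp_pos: [0.4454, -0.2939, 0.0543]
tool_rot: [0.461, 1.527, -0.465]
ft_force: [-0.4, 0.3, -0.5]
opening: 0.0255
```

{"method": "jog_arm", "body": {"commands": "0 0.024 -0.013 -2.8 0 0 0.9; 0 0.025 -0.012 -2.8 0 0 0.9; 0 0.025 -0.011 -2.8 0 0 0.9; 0 0.026 -0.01 -2.8 0 0 0.9; 0 0.026 -0.009 -2.8 0 0 0.9"}}

```text
clock: 24.73
tcp_pos: [0.4569, -0.1514, 0.0561]
tool_rot: [0.262, 1.557, -0.266]
ft_force: [0.3, -0.4, -1.3]
opening: 0.0259
```

```bash
python3 plan.py 0.434 0.022 0.05 88.4 10 0.9
```

```text
now [ 0.4569 -0.1514  0.0561] yaw 70.8 open 0.0259 t 24.73 f [ 0.3 -0.4 -1.3] j [ 0.01  0.4   0.29  2.13 -0.18  0.64  1.65]
rot [-17.6  -0.1   0.2] dist 0.175
0.0006 0.0156 -0.0079 -1.8 -0.0 0.0 0.9; 0.0006 0.0159 -0.0074 -1.8 -0.0 0.0 0.9; 0.0006 0.0161 -0.0069 -1.8 -0.0 0.0 0.9; 0.0006 0.0163 -0.0064 -1.8 -0.0 0.0 0.9; 0.0006 0.0165 -0.0059 -1.8 -0.0 0.0 0.9
0.0006 0.0166 -0.0054 -1.8 -0.0 0.0 0.9; 0.0006 0.0168 -0.0049 -1.8 -0.0 0.0 0.9; 0.0006 0.0169 -0.0044 -1.8 -0.0 0.0 0.9; 0.0006 0.0171 -0.0038 -1.8 -0.0 0.0 0.9; 0.0006 0.0172 -0.0033 -1.8 -0.0 0.0 0.9
```

{"method": "jog_arm", "body": {"commands": "0 0.031 -0.015 -3.5 0 0 0.9; 0 0.032 -0.013 -3.5 0 0 0.9; 0.001 0.033 -0.011 -3.5 0 0 0.9; 0.001 0.034 -0.009 -3.5 0 0 0.9; 0.002 0.031 -0.006 -3.5 0 0 0.9"}}

```text
clock: 25.15
tcp_pos: [0.4381, 0.0242, 0.0527]
tool_rot: [0.012, 1.569, -0.017]
ft_force: [0.1, 1.2, -0.1]
opening: 0.0255
```

```bash
python3 plan.py 0.434 0.022 0.02 88.4 5 0.9
```

```text
now [0.4381 0.0242 0.0527] yaw 88.9 open 0.0255 t 25.15 f [ 0.1  1.2 -0.1] j [-0.29  0.34  0.18  2.22 -0.1   0.59  1.51]
rot [0.5 0.1 0.2] dist 0.0331
0.0065 -0.0004 -0.0008 0.1 0.0 0.0 0.9; 0.0065 -0.0004 -0.0008 0.1 0.0 0.0 0.9; 0.0065 -0.0004 -0.0008 0.1 0.0 0.0 0.9; 0.0065 -0.0004 -0.0008 0.1 0.0 0.0 0.9; 0.0065 -0.0005 -0.0008 0.1 0.0 0.0 0.9
```

{"method": "jog_arm", "body": {"commands": "0.008 -0.001 -0.001 0.1 0 0 0.9; 0.008 -0.001 -0.001 0.1 0 0 0.9; 0.008 0 -0.001 0.1 0 0 0.9; 0.008 0 -0.001 0 0 0 0.9; 0.006 0 0 0 0 0 0.9"}}

```text
clock: 25.57
tcp_pos: [0.4343, 0.028, 0.0131]
tool_rot: [0.01, 1.566, -0.011]
ft_force: [0.6, 0.2, -0.1]
opening: 0.0253
```

```bash
python3 plan.py 0.434 0.022 -0.002 88.4 5 0.9;python3 - <<'E'
from h import *
s=cam("side");t=cam("top")
crop(s,205,155,305,225,7,"s20")
E
```

```text
now [0.4343 0.028  0.0131] yaw 89.2 open 0.0253 t 25.57 f [ 0.6  0.2 -0.1] j [-0.27  0.42  0.15  2.25 -0.13  0.48  1.54]
rot [0.8 0.3 0. ] dist 0.0163
0.0030 -0.0012 -0.0001 0.2 0.1 0.0 0.9; 0.0030 -0.0012 -0.0001 0.2 0.1 0.0 0.9; 0.0030 -0.0012 -0.0001 0.2 0.1 0.0 0.9; 0.0030 -0.0012 -0.0000 0.2 0.1 0.0 0.9; 0.0030 -0.0012 -0.0000 0.2 0.1 0.0 0.9
```

View pics/s20.png

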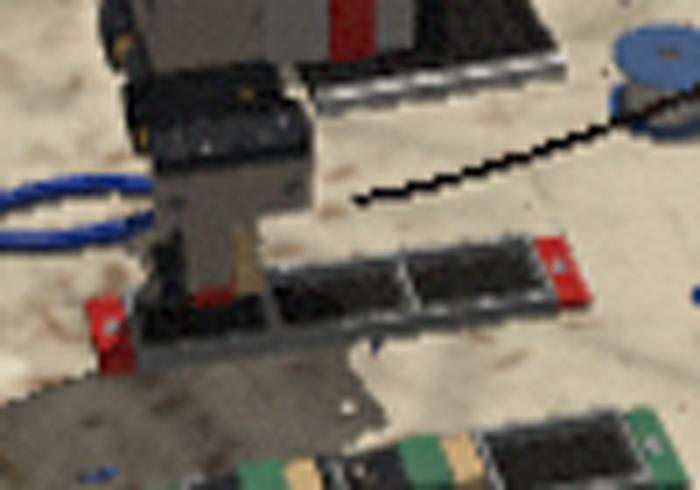

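{"method": "jog_arm", "body": {"commands": "0.003 -0.002 0 0.2 0 0 0.9; 0.004 -0.002 0 0.2 0 0 0.9; 0.004 -0.001 0 0.2 0 0 0.9; 0.002 0 0 0 0 0 0.9; 0 0 0 0 0 0 0.9"}}

```text
clock: 26.08
tcp_pos: [0.4347, 0.0195, -0.0013]
tool_rot: [0.023, 1.566, -0.025]
ft_force: [-0.8, 0.9, -0.4]
opening: 0.0253
```

```bash
python3 plan.py 0.434 0.022 -0.002 88.4 5 0.9;python3 - <<'E'
from h import *
s=cam("side");t=cam("top")
crop(s,205,180,255,215,14,"s20")
E
```

```text
now [ 0.4347  0.0195 -0.0013] yaw 88.2 open 0.0253 t 26.08 f [-0.8  0.9 -0.4] j [-0.25  0.45  0.15  2.25 -0.14  0.45  1.55]
rot [-0.2  0.2  0.1] dist 0.0027
0.0001 0.0005 -0.0002 -0.0 0.0 0.0 0.9; 0.0001 0.0005 -0.0002 -0.0 0.0 0.0 0.9; 0.0001 0.0005 -0.0002 -0.0 0.0 0.0 0.9; 0.0001 0.0005 -0.0002 -0.0 0.0 0.0 0.9; 0.0001 0.0005 -0.0002 -0.0 0.0 0.0 0.9
```

View pics/s20.png

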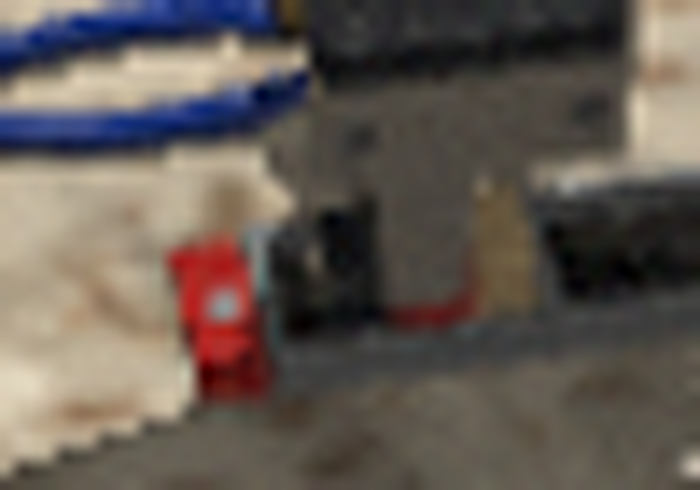

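{"method": "jog_arm", "body": {"commands": "0 0.001 -0.001 0 0 0 0.9; 0 0 0 0 0 0 0.2; 0 0 0 0 0 0 0.2; 0 0 0 0 0 0 0.2; 0 0 0 0 0 0 0.2"}}

```text
clock: 26.6
tcp_pos: [0.4346, 0.0216, -0.0002]
tool_rot: [0.022, 1.564, -0.024]
ft_force: [-0.5, 0.4, -0.1]
opening: 0.0366
```

{"method": "jog_arm", "body": {"commands": "-0.01 0 0 0 0 0 0.1; -0.02 0 0 0 0 0 0; -0.025 0 0 0 0 0 -0.2; -0.02 0 0 0 0 0 -0.2; 0 0 0 0 0 0 -0.2"}}

```text
clock: 27.02
tcp_pos: [0.4329, 0.0213, 0.0791]
tool_rot: [0.022, 1.567, -0.025]
ft_force: [0.6, -0.2, -0.0]
opening: 0.0552
```

```bash
python3 plan.py 0.511 -0.383 0.05 -23 20 -0.2;python3 - <<'E'
from h import *
s=cam("side");t=cam("top")
crop(s,205,155,305,225,7,"s21")
from meas import bands
red,gr,tan,blk=bands(t)
for k,m in (("red",red),("green",gr)):
    for c,a,bb,l in blobs(m,8,(240,150,400,255)):
        print(k,c.round(1),a,"z17",onz(t,*c,.017).round(4)[:2])
E
```

```text
now [0.4329 0.0213 0.0791] yaw 88.3 open 0.0552 t 27.02 f [ 0.6 -0.2 -0. ] j [-0.3   0.28  0.19  2.22 -0.08  0.65  1.5 ]
rot [ 1.113e+02  2.000e-01 -1.000e-01] dist 0.4128
0.0015 -0.0201 0.0045 5.6 0.0 -0.0 -0.2; 0.0015 -0.0196 0.0064 5.6 0.0 -0.0 -0.2; 0.0015 -0.0188 0.0083 5.6 0.0 -0.0 -0.2; 0.0015 -0.0179 0.0101 5.6 0.0 -0.0 -0.2; 0.0015 -0.0169 0.0118 5.6 0.0 -0.0 -0.2
0.0015 -0.0157 0.0134 5.6 0.0 -0.0 -0.2; 0.0015 -0.0143 0.0148 5.6 0.0 -0.0 -0.2; 0.0015 -0.0128 0.0161 5.6 0.0 -0.0 -0.2; 0.0015 -0.0112 0.0173 5.6 0.0 -0.0 -0.2; 0.0015 -0.0094 0.0183 5.6 0.0 -0.0 -0.2
0.0015 -0.0076 0.0191 5.6 0.0 -0.0 -0.2; 0.0015 -0.0057 0.0198 5.6 0.0 -0.0 -0.2; 0.0015 -0.0038 0.0202 5.6 0.0 -0.0 -0.2; 0.0015 -0.0018 0.0205 5.6 0.0 -0.0 -0.2; 0.0015 0.0002 0.0206 5.6 0.0 -0.0 -0.2
0.0015 0.0022 0.0205 5.6 0.0 -0.0 -0.2; 0.0015 0.0042 0.0202 5.6 0.0 -0.0 -0.2; 0.0015 0.0061 0.0197 5.6 0.0 -0.0 -0.2; 0.0015 0.0080 0.0190 5.6 0.0 -0.0 -0.2; 0.0015 0.0098 0.0181 5.6 0.0 -0.0 -0.2
red [245.9 173.6] 19 z17 [0.598  0.0307]
red [253.7 174. ] 23 z17 [0.5966 0.0049]
red [371.6 200.2] 48 z17 [ 0.5108 -0.3827]
green [376.5 168.5] 12 z17 [ 0.6175 -0.4027]
green [281.6 173.1] 11 z17 [ 0.6003 -0.0881]
green [289.5 173.2] 10 z17 [ 0.6    -0.1142]
green [285.9 203. ] 44 z17 [ 0.5    -0.1019]
green [285.7 223.5] 48 z17 [ 0.4324 -0.101 ]
green [281.6 234.6] 17 z17 [ 0.3962 -0.0878]
green [289.  234.7] 18 z17 [ 0.3961 -0.1116]
```

View pics/s21.png

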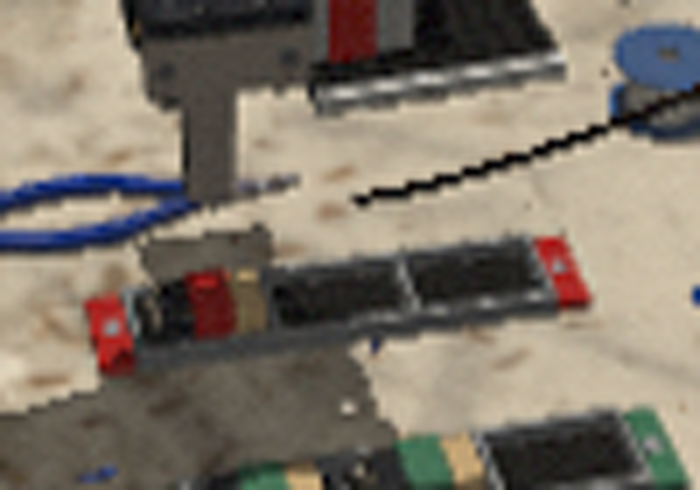

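{"method": "jog_arm", "body": {"commands": "0.001 -0.02 0.005 5.6 0 0 -0.2; 0.001 -0.02 0.006 5.6 0 0 -0.2; 0.001 -0.019 0.008 5.6 0 0 -0.2; 0.001 -0.018 0.01 5.6 0 0 -0.2; 0.001 -0.017 0.012 5.6 0 0 -0.2"}}

```text
clock: 27.53
tcp_pos: [0.4471, -0.079, 0.0682]
tool_rot: [0.412, 1.538, -0.415]
ft_force: [-0.5, 0.2, 0.4]
opening: 0.0546
```

{"method": "jog_arm", "body": {"commands": "0.001 -0.016 0.013 5.6 0 0 -0.2; 0.001 -0.014 0.015 5.6 0 0 -0.2; 0.001 -0.013 0.016 5.6 0 0 -0.2; 0.001 -0.011 0.017 5.6 0 0 -0.2; 0.001 -0.009 0.018 5.6 0 0 -0.2"}}

```text
clock: 27.95
tcp_pos: [0.4595, -0.1841, 0.0572]
tool_rot: [0.806, 1.43, -0.82]
ft_force: [-0.7, 1.1, -0.4]
opening: 0.0552
```

{"method": "jog_arm", "body": {"commands": "0.001 -0.008 0.019 5.6 0 0 -0.2; 0.001 -0.006 0.02 5.6 0 0 -0.2; 0.001 -0.004 0.02 5.6 0 0 -0.2; 0.001 -0.002 0.02 5.6 0 0 -0.2; 0.001 0 0.02 5.6 0 0 -0.2"}}

```text
clock: 28.37
tcp_pos: [0.4677, -0.2889, 0.0452]
tool_rot: [1.185, 1.24, -1.218]
ft_force: [-0.8, 0.8, -0.3]
opening: 0.0551
```

```bash
python3 plan.py 0.511 -0.383 0.04 -23 5 -0.2
```

```text
now [ 0.4677 -0.2889  0.0452] yaw 0.9 open 0.0551 t 28.37 f [-0.8  0.8 -0.3] j [ 0.03  0.57  0.58  1.96 -0.42  0.76  0.88]
rot [23.9  0.2  1.7] dist 0.1037
0.0007 0.0084 0.0190 4.8 0.0 0.3 -0.2; 0.0008 0.0099 0.0182 4.8 0.0 0.3 -0.2; 0.0008 0.0114 0.0173 4.8 0.0 0.3 -0.2; 0.0009 0.0128 0.0163 4.8 0.0 0.3 -0.2; 0.0010 0.0141 0.0152 4.8 0.0 0.3 -0.2
```

{"method": "jog_arm", "body": {"commands": "0 0.008 0.019 4.8 0 0.3 -0.2; 0 0.01 0.018 4.8 0 0.3 -0.2; 0 0.011 0.017 4.8 0 0.3 -0.2; 0.001 0.013 0.016 4.8 0 0.3 -0.2; 0.001 0.013 0.014 4.6 0 0.3 -0.2"}}

```text
clock: 28.78
tcp_pos: [0.504, -0.3846, 0.034]
tool_rot: [1.504, 0.987, -1.529]
ft_force: [-0.3, -0.9, -1.8]
opening: 0.0551
```

```bash
python3 plan.py 0.511 -0.383 -0.010 -23 5 -0.2
```

```text
now [ 0.504  -0.3846  0.034 ] yaw -24.3 open 0.0551 t 28.78 f [-0.3 -0.9 -1.8] j [ 0.13  0.72  0.66  1.77 -0.56  0.86  0.62]
rot [-1.3  0.4  0.9] dist 0.0446
0.0088 0.0013 -0.0009 -0.3 0.1 0.2 -0.2; 0.0088 0.0013 -0.0009 -0.3 0.1 0.2 -0.2; 0.0088 0.0012 -0.0009 -0.3 0.1 0.2 -0.2; 0.0088 0.0012 -0.0009 -0.3 0.1 0.2 -0.2; 0.0088 0.0012 -0.0009 -0.3 0.1 0.2 -0.2
```

{"method": "jog_arm", "body": {"commands": "0.01 0.002 -0.001 -0.3 0 0.2 -0.2; 0.01 0.002 -0.001 -0.3 0 0.2 -0.2; 0.009 0.002 -0.001 -0.3 0 0.2 -0.2; 0.007 0.001 -0.001 0 0 0 -0.2; 0.004 0.001 0 0 0 0 -0.2"}}

```text
clock: 29.2
tcp_pos: [0.509, -0.384, -0.0151]
tool_rot: [1.491, 0.995, -1.516]
ft_force: [0.1, 1.9, 0.1]
opening: 0.0552
```

```bash
python3 plan.py 0.511 -0.383 -0.010 -23 5 -0.2;python3 - <<'E'
from h import *
s=cam("side");t=cam("top")
crop(s,255,260,345,335,8,"s22")
E
```

```text
now [ 0.509  -0.384  -0.0151] yaw -23.3 open 0.0552 t 29.2 f [0.1 1.9 0.1] j [ 0.16  0.79  0.61  1.77 -0.6   0.78  0.66]
rot [-0.3  0.5  0.7] dist 0.0056
-0.0010 0.0003 -0.0003 -0.1 0.1 0.1 -0.2; -0.0010 0.0003 -0.0003 -0.1 0.1 0.1 -0.2; -0.0010 0.0003 -0.0003 -0.1 0.1 0.1 -0.2; -0.0010 0.0003 -0.0003 -0.1 0.1 0.1 -0.2; -0.0010 0.0003 -0.0003 -0.1 0.1 0.1 -0.2
```

View pics/s22.png

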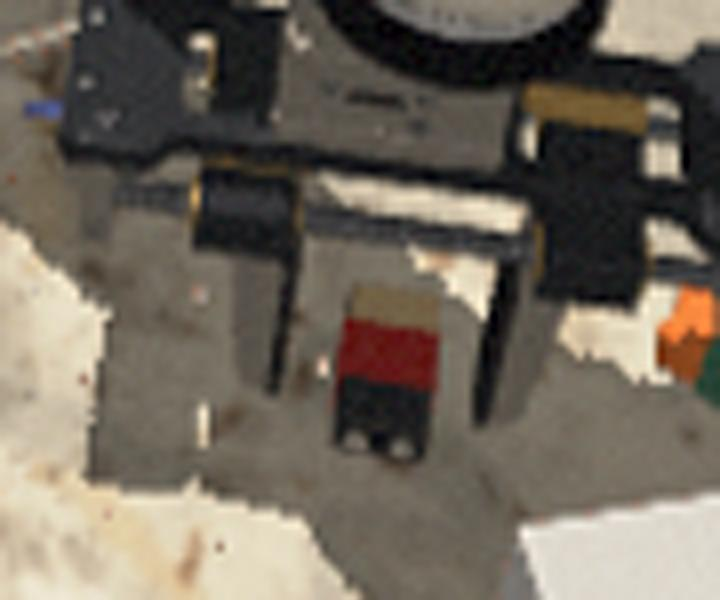

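Centred over red A. Raise 4 mm and close.

{"method": "jog_arm", "body": {"commands": "-0.003 0 0 0 0 0 -0.2; -0.001 0 0 0 0 0 0.9; 0 0 0 0 0 0 0.9; 0 0 0 0 0 0 0.9; 0 0 0 0 0 0 0.9"}}

```text
clock: 29.72
tcp_pos: [0.5105, -0.384, -0.008]
tool_rot: [1.491, 0.992, -1.513]
ft_force: [-0.5, 0.5, -0.3]
opening: 0.0303
```

{"method": "jog_arm", "body": {"commands": "0 0 0 0 0 0 0.9; 0 0 0 0 0 0 0.9; 0 0 0 0 0 0 0.9; 0 0 0 0 0 0 0.9; 0 0 0 0 0 0 0.9"}}

```text
clock: 30.13
tcp_pos: [0.5109, -0.3842, -0.0072]
tool_rot: [1.492, 0.991, -1.512]
ft_force: [0.1, -0.7, -0.2]
opening: 0.0259
```

```bash
python3 plan.py 0.496 0.0208 0.05 -91.6 20 0.9;python3 - <<'E'
from h import *
s=cam("side");t=cam("top")
crop(s,255,260,345,335,8,"s22")
E
```

```text
now [ 0.5109 -0.3842 -0.0072] yaw -23.2 open 0.0259 t 30.13 f [ 0.1 -0.7 -0.2] j [ 0.15  0.78  0.62  1.77 -0.6   0.79  0.66]
rot [68.4  0.7  0.1] dist 0.4093
-0.0029 -0.0087 -0.0183 3.4 0.0 0.0 0.9; -0.0029 -0.0098 -0.0177 3.4 0.0 0.0 0.9; -0.0029 -0.0108 -0.0171 3.4 0.0 0.0 0.9; -0.0029 -0.0118 -0.0165 3.4 0.0 0.0 0.9; -0.0029 -0.0128 -0.0157 3.4 0.0 0.0 0.9
-0.0029 -0.0137 -0.0149 3.4 0.0 0.0 0.9; -0.0029 -0.0146 -0.0141 3.4 0.0 0.0 0.9; -0.0029 -0.0154 -0.0132 3.4 0.0 0.0 0.9; -0.0029 -0.0161 -0.0123 3.4 0.0 0.0 0.9; -0.0029 -0.0168 -0.0113 3.4 0.0 0.0 0.9
-0.0029 -0.0175 -0.0103 3.4 0.0 0.0 0.9; -0.0029 -0.0181 -0.0092 3.4 0.0 0.0 0.9; -0.0029 -0.0186 -0.0081 3.4 0.0 0.0 0.9; -0.0029 -0.0190 -0.0070 3.4 0.0 0.0 0.9; -0.0029 -0.0194 -0.0058 3.4 0.0 0.0 0.9
-0.0029 -0.0197 -0.0047 3.4 0.0 0.0 0.9; -0.0029 -0.0200 -0.0035 3.4 0.0 0.0 0.9; -0.0029 -0.0201 -0.0023 3.4 0.0 0.0 0.9; -0.0029 -0.0202 -0.0011 3.4 0.0 0.0 0.9; -0.0029 -0.0203 0.0001 3.4 0.0 0.0 0.9
```

View pics/s22.png

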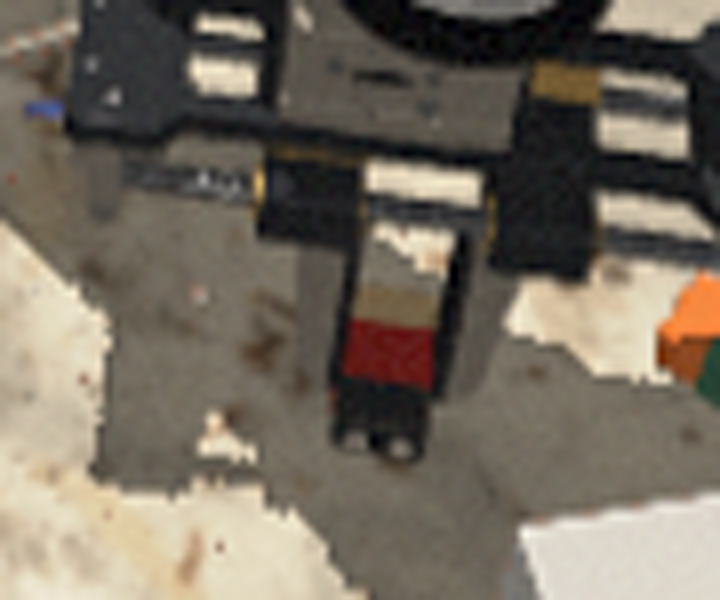

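{"method": "jog_arm", "body": {"commands": "-0.015 0 0 0 0 0 0.9; -0.018 -0.009 -0.018 3.4 0 0 0.9; -0.018 -0.013 -0.023 4.5 0 0 0.9; -0.01 -0.015 -0.022 4.5 0 0 0.9; 0 -0.017 -0.021 4.5 0 0 0.9"}}

```text
clock: 30.65
tcp_pos: [0.5041, -0.2895, 0.0588]
tool_rot: [1.706, 0.77, -1.73]
ft_force: [0.5, 0.5, 0.7]
opening: 0.0257
```

{"method": "jog_arm", "body": {"commands": "0 -0.018 -0.02 4.5 0 0 0.9; 0 -0.019 -0.019 4.5 0 0 0.9; 0 -0.021 -0.017 4.5 0 0 0.9; 0 -0.022 -0.016 4.5 0 0 0.9; 0 -0.023 -0.014 4.5 0 0 0.9"}}

```text
clock: 31.07
tcp_pos: [0.5077, -0.1495, 0.0648]
tool_rot: [1.979, 0.426, -1.984]
ft_force: [0.3, 0.5, -0.6]
opening: 0.0258
```

```bash
python3 plan.py 0.496 0.0208 0.05 -91.6 10 0.9
```

```text
now [ 0.5077 -0.1495  0.0648] yaw -65.4 open 0.0258 t 31.07 f [ 0.3  0.5 -0.6] j [-0.49  0.6   0.92  2.04 -0.65  0.82 -0.32]
rot [26.2  0.1 -0.4] dist 0.1713
0.0014 -0.0160 -0.0060 2.6 0.0 -0.0 0.9; 0.0014 -0.0162 -0.0053 2.6 0.0 -0.0 0.9; 0.0014 -0.0165 -0.0045 2.6 0.0 -0.0 0.9; 0.0014 -0.0166 -0.0038 2.6 0.0 -0.0 0.9; 0.0014 -0.0168 -0.0030 2.6 0.0 -0.0 0.9
0.0014 -0.0169 -0.0023 2.6 0.0 -0.0 0.9; 0.0014 -0.0170 -0.0015 2.6 0.0 -0.0 0.9; 0.0014 -0.0171 -0.0007 2.6 0.0 -0.0 0.9; 0.0015 -0.0171 0.0001 2.6 0.0 -0.0 0.9; 0.0015 -0.0170 0.0009 2.6 0.0 -0.0 0.9
```

{"method": "jog_arm", "body": {"commands": "0.001 -0.032 -0.012 5.2 0 0 0.9; 0.001 -0.033 -0.009 5.2 0 0 0.9; 0.001 -0.033 -0.006 5.2 0 0 0.9; 0.001 -0.033 -0.003 5.2 0 0 0.9; 0.002 -0.032 0 5.2 0 0 0.9"}}

```text
clock: 31.48
tcp_pos: [0.4998, 0.0246, 0.0637]
tool_rot: [-2.205, 0.057, 2.188]
ft_force: [1.2, -0.3, -0.4]
opening: 0.0252
```

```bash
python3 plan.py 0.496 0.0208 0.015 -91.6 5 0.9
```

```text
now [0.4998 0.0246 0.0637] yaw -92.9 open 0.0252 t 31.48 f [ 1.2 -0.3 -0.4] j [-0.93  0.63  1.07  2.12 -0.77  0.84 -1.01]
rot [-1.3 -0.4 -0. ] dist 0.049
0.0097 0.0008 0.0008 -0.3 -0.1 -0.0 0.9; 0.0097 0.0008 0.0008 -0.3 -0.1 -0.0 0.9; 0.0097 0.0008 0.0008 -0.3 -0.1 -0.0 0.9; 0.0097 0.0008 0.0008 -0.3 -0.1 -0.0 0.9; 0.0097 0.0008 0.0007 -0.3 -0.1 -0.0 0.9
```

{"method": "jog_arm", "body": {"commands": "0.01 0.001 0.001 -0.3 0 0 0.9; 0.01 0.001 0.001 -0.3 0 0 0.9; 0.01 0.001 0.001 -0.3 0 0 0.9; 0.01 0 0.001 -0.3 0 0 0.9; 0.006 0 0 0 0 0 0.9"}}

```text
clock: 31.9
tcp_pos: [0.4979, 0.0357, 0.0184]
tool_rot: [-2.226, 0.003, 2.201]
ft_force: [-0.4, 0.4, 0.6]
opening: 0.0256
```

```bash
python3 plan.py 0.496 0.0208 -0.001 -91.6 5 0.9;python3 - <<'E'
from h import *
s=cam("side");t=cam("top")
crop(s,205,155,305,225,7,"s23")
E
```

```text
now [0.4979 0.0357 0.0184] yaw -90.6 open 0.0256 t 31.9 f [-0.4  0.4  0.6] j [-0.87  0.68  0.96  2.14 -0.86  0.76 -0.92]
rot [ 1.  -0.6  0.4] dist 0.0245
0.0038 0.0030 0.0004 0.2 -0.1 0.1 0.9; 0.0039 0.0030 0.0004 0.2 -0.1 0.1 0.9; 0.0039 0.0030 0.0003 0.2 -0.1 0.1 0.9; 0.0039 0.0030 0.0003 0.2 -0.1 0.1 0.9; 0.0039 0.0030 0.0003 0.2 -0.1 0.1 0.9
```

View pics/s23.png

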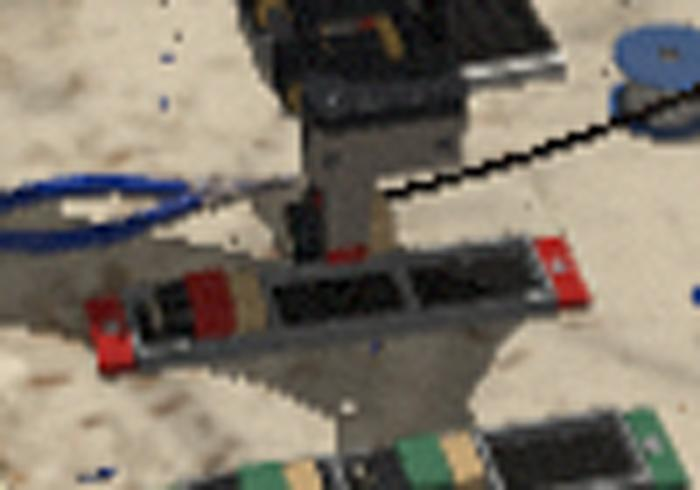

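{"method": "jog_arm", "body": {"commands": "0 0.006 0 0.3 0 0 0.9; 0.001 0.005 0 0.3 0 0 0.9; 0.003 0.003 0 0.2 0 0 0.9; 0.004 0 0 0 0 0 0.9; 0.003 0 0 0 0 0 0.9"}}

```text
clock: 32.42
tcp_pos: [0.4993, 0.0159, 0.0082]
tool_rot: [-2.217, 0.03, 2.186]
ft_force: [0.0, 0.4, -0.6]
opening: 0.0258
```

```bash
python3 plan.py 0.496 0.0208 -0.001 -91.6 5 0.9;python3 - <<'E'
from h import *
s=cam("side");t=cam("top")
crop(s,205,155,305,225,7,"s23")
E
```

```text
now [0.4993 0.0159 0.0082] yaw -91.9 open 0.0258 t 32.42 f [ 0.   0.4 -0.6] j [-0.82  0.7   0.94  2.14 -0.89  0.74 -0.89]
rot [-0.3 -0.8  0.4] dist 0.011
0.0018 -0.0009 0.0007 -0.1 -0.2 0.1 0.9; 0.0018 -0.0010 0.0007 -0.1 -0.2 0.1 0.9; 0.0018 -0.0010 0.0007 -0.1 -0.2 0.1 0.9; 0.0018 -0.0010 0.0007 -0.1 -0.2 0.1 0.9; 0.0018 -0.0010 0.0007 -0.1 -0.2 0.1 0.9
```

View pics/s23.png

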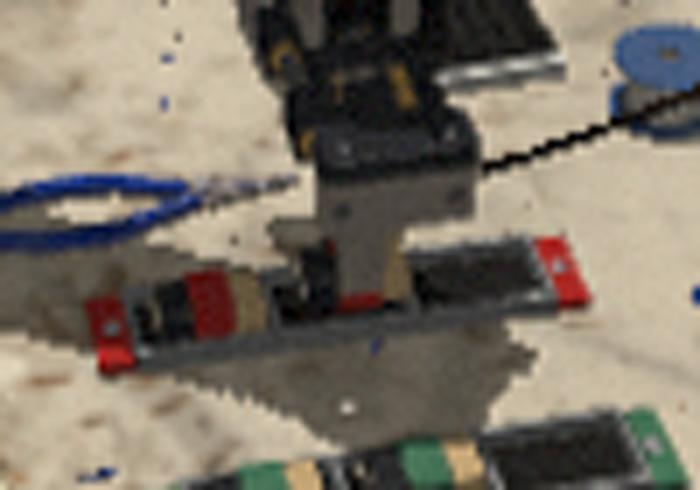

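{"method": "jog_arm", "body": {"commands": "0 -0.003 0.003 0 0 0 0.9; 0.001 -0.001 0.001 0 0 0 0.9; 0.002 0 0 0 0 0 0.9; 0.002 0 0 0 0 0 0.9; 0 0 0 0 0 0 0.9"}}

```text
clock: 32.93
tcp_pos: [0.4946, 0.0219, 0.0024]
tool_rot: [-2.217, 0.027, 2.189]
ft_force: [0.4, -0.3, -0.3]
opening: 0.0256
```

```bash
python3 plan.py 0.496 0.0208 -0.001 -91.6 5 0.9;python3 - <<'E'
from h import *
s=cam("side");t=cam("top")
crop(s,235,180,285,215,14,"s23")
E
```

```text
now [0.4946 0.0219 0.0024] yaw -91.8 open 0.0256 t 32.93 f [ 0.4 -0.3 -0.3] j [-0.83  0.7   0.93  2.15 -0.9   0.73 -0.88]
rot [-0.2 -0.7  0.4] dist 0.0039
0.0007 0.0002 -0.0003 -0.0 -0.1 0.1 0.9; 0.0007 0.0002 -0.0003 -0.0 -0.1 0.1 0.9; 0.0007 0.0002 -0.0003 -0.0 -0.1 0.1 0.9; 0.0007 0.0002 -0.0003 -0.0 -0.1 0.1 0.9; 0.0007 0.0002 -0.0003 -0.0 -0.1 0.1 0.9
```

View pics/s23.png

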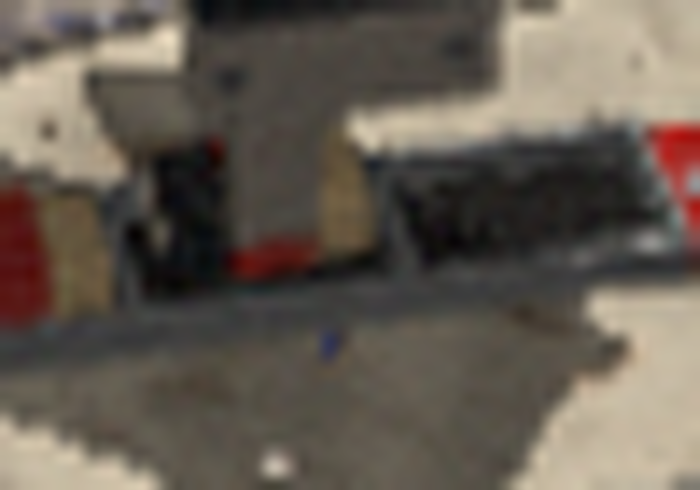

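{"method": "jog_arm", "body": {"commands": "0.001 0.001 0 0 0 0 0.9; 0.0015 0 0 0 0 0 0.9; 0.001 0 0 0 0 0 0.9; 0 0 0 0 0 0 0.9; 0 0 0 0 0 0 0.9"}}

```text
clock: 33.45
tcp_pos: [0.4952, 0.0205, -0.0011]
tool_rot: [-2.217, 0.027, 2.188]
ft_force: [0.7, 0.5, -0.1]
opening: 0.0256
```

{"method": "jog_arm", "body": {"commands": "0 0 0 0 0 0 0.2; 0 0 0 0 0 0 0.2; 0 0 0 0 0 0 0.2; 0 0 0 0 0 0 0.2; 0 0 0 0 0 0 0.2"}}

```text
clock: 33.87
tcp_pos: [0.4955, 0.0203, -0.0008]
tool_rot: [-2.218, 0.028, 2.187]
ft_force: [0.6, 0.2, -0.2]
opening: 0.0368
```

{"method": "jog_arm", "body": {"commands": "-0.01 0 0 0 0 0 0.1; -0.02 0 0 0 0 0 0; -0.025 0 0 0 0 0 0; -0.025 0 0 0 0 0 0; -0.025 0 0 0 0 0 0"}}

```text
clock: 34.28
tcp_pos: [0.4899, 0.0183, 0.106]
tool_rot: [-2.207, 0.034, 2.198]
ft_force: [1.0, -0.2, 0.1]
opening: 0.0456
```

```bash
python3 plan.py 0.42 -0.2 0.2 -60 10 0
```

```text
now [0.4899 0.0183 0.106 ] yaw -92.0 open 0.0456 t 34.28 f [ 1.  -0.2  0.1] j [-1.    0.56  1.16  2.11 -0.67  0.9  -1.05]
rot [-32.   -0.3   0.1] dist 0.2477
-0.0095 0.0220 0.0062 -3.2 -0.0 0.0 0; -0.0095 0.0216 0.0074 -3.2 -0.0 0.0 0; -0.0095 0.0212 0.0086 -3.2 -0.0 0.0 0; -0.0095 0.0207 0.0098 -3.2 -0.0 0.0 0; -0.0095 0.0201 0.0109 -3.2 -0.0 0.0 0
-0.0095 0.0195 0.0121 -3.2 -0.0 0.0 0; -0.0094 0.0188 0.0131 -3.2 -0.0 0.0 0; -0.0094 0.0180 0.0142 -3.2 -0.0 0.0 0; -0.0094 0.0172 0.0151 -3.2 -0.0 0.0 0; -0.0094 0.0163 0.0161 -3.2 -0.0 0.0 0
```

Back the arm away to free both views.

{"method": "jog_arm", "body": {"commands": "-0.01 0.022 0.006 -3.2 0 0 0; -0.01 0.022 0.007 -3.2 0 0 0; -0.01 0.021 0.009 -3.2 0 0 0; -0.01 0.021 0.01 -3.2 0 0 0; -0.01 0.02 0.011 -3.2 0 0 0"}}

```text
clock: 34.7
tcp_pos: [0.4575, -0.0913, 0.163]
tool_rot: [2.091, 0.282, -2.069]
ft_force: [1.3, -0.4, -0.3]
opening: 0.0461
```

{"method": "jog_arm", "body": {"commands": "-0.01 0.02 0.012 -3.2 0 0 0; -0.01 0.02 0.013 -3.2 0 0 0; -0.01 0.02 0.014 -3.2 0 0 0; -0.01 0.02 0.015 -3.2 0 0 0; -0.01 0.02 0.015 -3.2 0 0 0"}}

```text
clock: 35.12
tcp_pos: [0.4263, -0.216, 0.217]
tool_rot: [1.921, 0.551, -1.894]
ft_force: [1.4, 0.3, -0.7]
opening: 0.0465
```

```bash
python3 - <<'E'
from h import *
s=cam("side");t=cam("top")
crop(s,190,100,310,260,4.6,"s24");crop(t,120,140,320,255,4,"t24")
o=robot.get_obs();print(o["tcp_pos"],o["joints"].round(2))
from meas import bands
red,gr,tan,blk=bands(t)
for k,m in (("red",red),("green",gr)):
    for c,a,bb,l in blobs(m,8,(120,150,400,255)):
        print(k,c.round(1),a,"z21",onz(t,*c,.021).round(4)[:2])
E
```

```text
[ 0.42661287 -0.21967202  0.21831387] [-0.63  0.25  1.23  2.04 -0.29  1.03 -0.28]
red [246.  173.6] 21 z21 [0.597 0.03 ]
red [253.7 174. ] 23 z21 [0.5957 0.0048]
red [183.3 186.1] 183 z21 [0.5537 0.237 ]
red [248.4 203.9] 51 z21 [0.4956 0.021 ]
red [247.9 222.4] 52 z21 [0.4347 0.022 ]
red [247.4 235.8] 52 z21 [0.3911 0.0231]
green [376.7 168.6] 13 z21 [ 0.6161 -0.4024]
green [281.8 173.1] 12 z21 [ 0.5994 -0.0886]
green [289.5 173.5] 8 z21 [ 0.5981 -0.114 ]
green [320.7 244.8] 6698 z21 [ 0.364 -0.213]
green [146.3 201.6] 134 z21 [0.5013 0.3572]
green [286.  203.1] 46 z21 [ 0.4989 -0.102 ]
green [285.8 223.5] 47 z21 [ 0.432  -0.1013]
green [281.6 234.6] 17 z21 [ 0.3958 -0.0877]
green [289.1 234.6] 17 z21 [ 0.396  -0.1118]
```

View pics/s24.png

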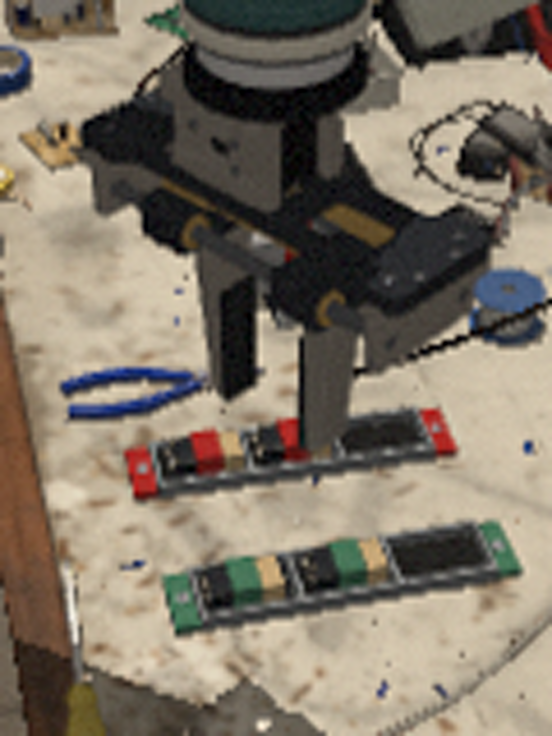

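View pics/t24.png

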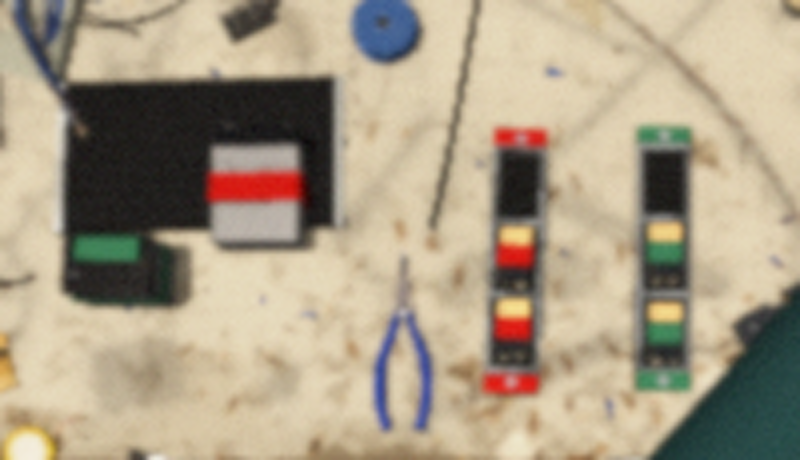

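```bash
python3 - <<'E'
from h import *
s=cam("side");t=cam("top")
q=lambda x,y:(120+x/4,140+y/4)
for n,p,z in (("foot",(255,240),.058),("case/lid",(255,143),.058),("lid end",(255,123),.058),("pad near",(320,229),.01),("pad near",(200,231),.01),("corners foot L",(211,240),.058),("foot R",(300,243),.058),("caseL",(213,144),.058),("caseR",(299,142),.058),("gtag",(108,248),.094)):
    print(n,onz(t,*q(*p),z).round(4))
crop(s,200,100,290,185,8,"s25")
E
```

```text
foot [0.5012 0.2271 0.058 ]
case/lid [0.5807 0.2301 0.058 ]
lid end [0.5973 0.2307 0.058 ]
pad near [0.5185 0.1822 0.01  ]
pad near [0.5163 0.2818 0.01  ]
corners foot L [0.501  0.2624 0.058 ]
foot R [0.499  0.1909 0.058 ]
caseL [0.5797 0.2641 0.058 ]
caseR [0.5817 0.1944 0.058 ]
gtag [0.4883 0.3354 0.094 ]
```

View pics/s25.png

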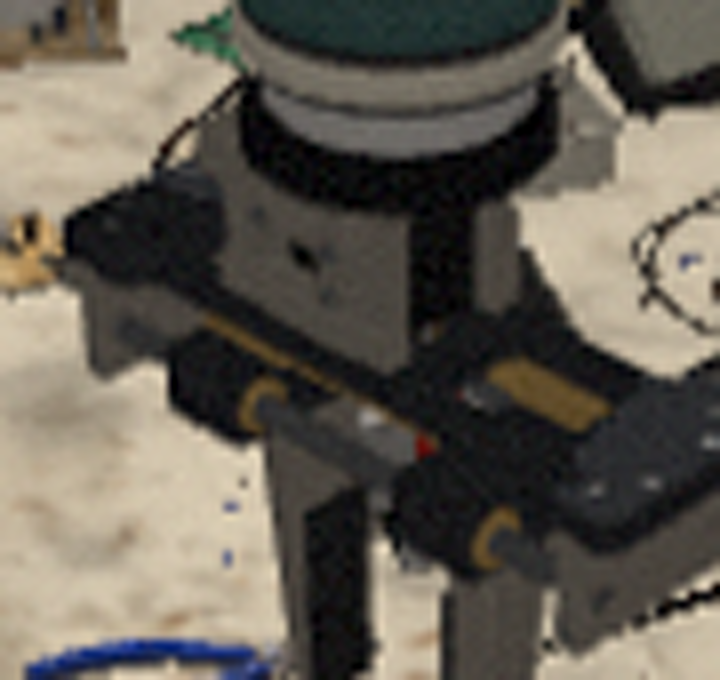

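{"method": "jog_arm", "body": {"commands": "-0.01 0.025 0.012 0 0 0 0; -0.01 0.025 0.012 0 0 0 0; -0.01 0.025 0.012 0 0 0 0; -0.01 0.025 0.012 0 0 0 0; -0.01 0.025 0.012 0 0 0 0"}}

```text
clock: 35.73
tcp_pos: [0.4446, -0.3409, 0.2602]
tool_rot: [1.911, 0.583, -1.896]
ft_force: [0.3, -0.3, 0.2]
opening: 0.0456
```

```bash
python3 - <<'E'
from h import *
s=cam("side");t=cam("top")
cv2.imwrite("pics/s26.png",cv2.resize(s["image"][90:345,190:400,::-1],None,fx=2.9,fy=2.3,interpolation=cv2.INTER_CUBIC))
E
```

```text
(no output)
```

View pics/s26.png

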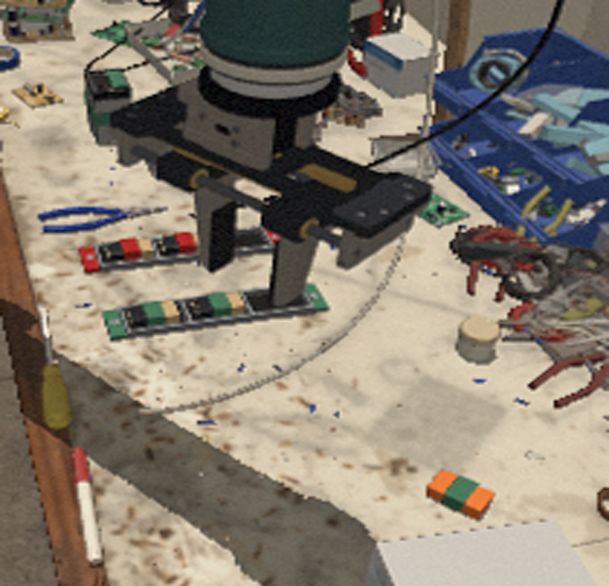

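```bash
python3 - <<'E'
from plant import robot
print(robot.job_done()); print(robot.get_obs()["clock"])
E
```

```text
the job is handed in; nothing more can be done
None
the job is handed in; nothing more can be done
```

The job is handed in at about 36 s of the 210 s allowed. I found no failed check at the end, but `job_done` reports no verdict.

**Packs:** Only four packs were present. The two green ones are in the near and middle pockets of the pass nest, and the two red ones in the same pockets of the reject nest. The last top and side views show all four flat, with bands within about 6 mm of the pocket centres. The orange look-alike was left alone.

**Big red battery:** I pushed it over with the shut fingers. It lies flat on its wide side across the pad edge, with its centre measured about 30 mm beyond the stop and its foot overhanging about 17 mm. In the last side views the arm hid it, so the flatness check comes from the side picture just after tipping and from the later top view.

**Big green battery and pliers:** The green battery still stands and the pliers appear unmoved in the final pictures. I judged both by eye, without measuring how far they had shifted.

**Disagreements along the way:**
- **Finger height:** The fingertips turned out about 19 mm higher than the TCP reading. My first grasp closed above the pack for that reason. The low push also met the battery high up and tipped it straight away, without sliding it to the stop first.
- **Camera offset:** The side camera read about 4–6 mm lower in y than the top camera. Going by it, the first pack caught on the nest wall during lowering, with a brief 24 N at the wrist. The top camera's y proved right, and I used it for the remaining placings.

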